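# Gauge link blanks in a bench caliper and clamp the good ones for stack drilling

### The arm

A 6-joint arm with a two-finger parallel gripper is mounted at the origin on a cart in front of the work surface, level with it; the furniture and walls round the work are solid. World frame = base frame: x ahead of the robot, y to its left, z up, the work surface at z = 0. Lengths are in m, angles in degrees, forces in N, time in s.
With the tool pointing down it reaches from about 0.35 to 0.875 m from the base axis. Payload 4.2 kg.
Tool frame: the origin (TCP) lies on the centre line of the jaws, within the pads' length; the fingertips stand 25 mm ahead of it and the grasp point (between the pads) lies 6 mm ahead of it; z points along the fingers, y is the line along which they close (so a half turn about z gives the same grasp; the last joint's range is limited). The gripper opens to 87 mm and grips with 3 to 60 N. Pads are 19 mm wide; open, the fingers measure 117 mm over their backs; the gripper's body (75 mm by 190 mm) begins 51 mm behind the grasp point.
Start: joints at [-52.678, 22.042, 0.453, 0, -68.411, -14.817], TCP at [0.239, -0.577, 0.248] pointing down, gripper open.
Joint ranges: [-179.83, 179.83], [-69.29, 118.12], [-61.27, 80.66], [-181.25, 117.63], [-171.15, -9.14], [-177.46, 177.46]. Speed limits (degrees/s): [159.86, 159.86, 180, 180, 180, 180].

### API

Orientations are given as a 3x3 rotation matrix whose columns are the frame's x, y, z axes.
In Python, from station import r gives the robot as it stands.
- The arm moves only by the tool move_arm, never from a script. Its argument "series" is a list of rows, each an object with "grip": the opening, from 0 (shut) to 1 (fully open); "xyz": the shift along the tool's x, y, z in mm, a list of three; "angular": the turn, a rotation vector about the tool's x, y, z in rad, a list of three. A call has 1 to 10 rows; each row is the pose to reach, as a shift and turn from the pose commanded when the call began, along the tool's axes at that moment; what a row does not reach only later rows make up. A row lasts 1/10 s, in which the tool goes at most 50 mm and 8.59 degrees, less where a joint would pass 70% of its speed; a pose out of reach is approached as far as the arm can. A call with a gripper value outside its range is refused whole. The fingers move at their own pace and stop on an object; the grip force is fixed at half the most. Time passes only in rows, so rows that repeat a pose let the fingers close. It gives the time, the measured TCP pose, the force, the opening and the grip force at its end, in the units of the state.
- r.sense(): the state, without advancing time (a new reading comes with each control period).
- r.capture(name): name is "side" or "top"; returns a dict with "img" (420x560x3 uint8, red, green, blue), "camera_matrix" (3x3 intrinsics, pixels), "k1" (the pictures are not rectified: a ray, as slopes to the right and down, at radius r is drawn at 1 + k1 r^2 times it, then the intrinsics apply), "rvec" (rotation vector, rad) and "tvec" (3), from world to camera coordinates, as OpenCV has them. Camera axes: x right, y down, z forward; pixel columns grow to the right and rows downward; lengths in m; the calibration is good to about 2 mm. A picture is of the moment at which its call begins. There is no depth.
- r.finish_job(): hands the job in; it is judged then, once.
The state is a dict: "time_s": time; "joints": joint angles; "joint_velocities": joint speeds; "effort": joint torques, N m; "tcp_pos": TCP position; "ee_rot": TCP orientation; "wrist_force": force on the tool from outside, world axes, zero at the start; "moment": the same for the moment, N m; "gripper_width": opening from 0.0 (shut) to 1.0 (fully open); "gripper_force": force on a finger pad.
Only numpy, scipy, OpenCV 4.12 (cv2) and the standard library are available. Lean on these libraries where they do the work, as an engineer would, in place of code of your own. Each camera call takes 0.05 s, during which the arm holds its last target. There are 200 camera calls.

### The job

The link blanks lying at the front of the table should be 36 mm wide, but a narrower kind (30 mm) may have got mixed in. Working from the left-hand blank to the right, gauge each one across its width in the bench caliper by sliding the thumb carriage until the jaws press on the blank and its spring gives by about half of its travel; stack the 36 mm ones between the guide pins of the jig and put any narrow one in the grey tray. Then swing the clamp arm over the stack and turn the knob clockwise until the indicator pin in its top has clearly popped out, without driving the pin to the end of its travel, and leave the stack clamped and all the other things where they are.

Things in the scene. Friction and masses are not known exactly. Their poses are not given: they have to be found in the camera images.
- link_a: left-hand link blank of the row: flat aluminium bar with rounded corners, 120 mm long (its x), 36 or 30 mm wide (its y; gauging tells which), 8 mm thick, 0.11 kg, a scribed cross near each end. Origin: centre of its underside.
- link_b: middle link blank of the row (link_b or link_c lies there, or none): flat aluminium bar with rounded corners, 120 mm long (its x), 36 or 30 mm wide (its y; gauging tells which), 8 mm thick, 0.11 kg, a scribed cross near each end. Origin: centre of its underside.
- link_c: middle link blank of the row (link_b or link_c lies there, or none): flat aluminium bar with rounded corners, 120 mm long (its x), 36 or 30 mm wide (its y; gauging tells which), 8 mm thick, 0.11 kg, a scribed cross near each end. Origin: centre of its underside.
- link_d: right-hand link blank of the row (link_d or link_e lies there, or none): flat aluminium bar with rounded corners, 120 mm long (its x), 36 or 30 mm wide (its y; gauging tells which), 8 mm thick, 0.11 kg, a scribed cross near each end. Origin: centre of its underside.
- link_e: right-hand link blank of the row (link_d or link_e lies there, or none): flat aluminium bar with rounded corners, 120 mm long (its x), 36 or 30 mm wide (its y; gauging tells which), 8 mm thick, 0.11 kg, a scribed cross near each end. Origin: centre of its underside.
- caliper: bench caliper on a dark stone plate, fixed. Origin: plate's underside, z up; plate top at z = 14 mm. A blank lies flat on it along x, x -60 to +60 mm, its far end between the jaws. Plate's front part: x -56 to 64, y -46 to 34 mm. Jaws: blades 38 mm long (x 30 to 68 mm), 8 mm high, just above the plate, closing along y. Beam across the far side, x 68 to 86 mm; all but the tab is below z = 41 mm.
- fixed_jaw_face (a point): middle of the measuring face of the fixed jaw (collider caliper_c0), at the left end of the beam; the face looks to the caliper's -y and stands at y = +20 mm in its frame.
- moving_jaw_face (a point): middle of the measuring face of the moving jaw (collider caliper_slide_c0), which looks to +y; at caliper y = 20 mm minus the opening.
- caliper_slide (a joint): opening between the two jaw faces in m (the caliper's reading), 0 shut to 0.072; grows as the slide moves to the caliper's -y. It stays where it is left (friction 1 N).
- caliper_thumb (a joint): how far the thumb carriage is pressed towards the slide against the spring between them, m: 0 at rest to 0.008 (solid). The spring takes 1 N per mm, of which 1 N is lost in the slide's friction and about 0.5 N in pushing a blank along the plate. Pushing the carriage to the caliper's +y shuts the jaws, pulling it to -y opens them.
- thumb_grip (a point): middle of the upright ribbed tab on the thumb carriage, where it is gripped: 14 mm thick along the caliper's y, 24 mm wide along x, 38 mm high (19 mm above and below this point), free on both y sides above z = 41 mm.
- clamp: stacking jig with swing-arm screw clamp, fixed. Origin: underside of its base plate at the middle of the stack, z up; plate top at z = 14 mm. Blanks lie along x, centred, between four guide pins, 8 mm thick, at x = +-40, y = +-25 mm (42 mm clear between), 29 mm high with tapered tops. Arm's post at x = 95 mm, y = 0; arm 95 mm long from post to screw, underside at z = 77, top at z = 103 mm.
- clamp_arm (a joint): swing of the arm about its upright post, rad: 0 over the stack against its stop (arm pointing to the jig's -x, screw at x = 0, y = 0), growing anticlockwise seen from above to 1.62 (parked, pointing to the jig's -y). It stays where it is left.
- clamp_knob (a joint): turn of the knob, rad, growing clockwise seen from above, 0 to 7.3; the screw and knob go down 36 mm a turn (5.73 mm a rad). It stays where it is left (0.16 N m of friction).
- knob_grip (a point): on the screw's axis at mid-height of the knob's grip bar, which is 54 mm long (this frame's x), 14 mm thick (this frame's y) and 30 mm high (15 mm above and below this point), on a slim neck. It moves and turns with the knob.
- clamp_tab (a joint): how far the brass indicator pin stands out of the knob's top, m: 0 (flush) to 0.008 (end of travel). The pin is one with the pressure pad, which is sprung against the screw: it stays flush until the pad presses with 12 N, then comes out 1 mm per further newton.
- reject_tray: open grey tray for narrow blanks, 106 mm (x) by 144 mm (y), 26 mm high, walls and floor 3 mm, does not move. Origin: centre of its underside.
- bellows_cup: red suction cup 62 mm across, 48 mm high; leave alone.
- thread_tape: blue reel of thread tape, 54 mm across, 16 mm high; leave alone.
- tape_measure: yellow and black tape measure, 80 mm long, 62 mm high; leave alone.
- solenoid_valve: black and silver solenoid valve, 58 mm high; leave alone.

How it is judged:
By the outcome, as a careful person would: the job done as asked, in the order asked, and still so for the second after the job is handed in, with the robot touching nothing.
Of link_b, link_c, link_d, link_e only 1 to 2 are there at a start; the rules pass over those that are not, and their reading is None.
At some moment in a run one of link_a, link_b, link_c may be knocked a few centimetres aside while the robot is not near it.
Once in a run the grip may slacken for a moment while it holds something.
It also fails if it takes over 210 s, if anything falls off the work surface, if the arm or the gripper's body presses on something with over 40 N, if the wrist force passes 120 N, or if a joint passes its speed limit or range.

## Working session

There is one attempt and no reset: what is moved stays moved. The work goes in short steps, Python scripts to look and compute and a tool call to move; the robot and the scene stay as the last step left them, time stands still between calls to the robot, and variables do not carry over. Pictures are saved under pics/ and viewed, at most 14 in all, crops included, and the job is handed in when it is done.

Besides the shell and the picture viewer there is one more tool, called as name([rows], argument=value, ...), one row to a line, values as JSON. move_arm: Moves the arm, as the interface text tells. Its arguments: {"type":"object","properties":{"series":{"type":"array"}},"required":["series"]}

```bash
ls; mkdir -p pics; python3 - <<'E'
from station import r
import cv2
for n in("top","side"):
    d=r.capture(n); cv2.imwrite(f"pics/{n}0.png",d["img"][:,:,::-1])
    print(n,d["camera_matrix"],d["k1"],d["rvec"],d["tvec"])
print(r.sense())
E
```

```text
pics
top [[519.56590477   0.         284.08814623]
 [  0.         519.56590477 218.65716555]
 [  0.           0.           1.        ]] 0.062220684516309084 [ 2.09748533 -2.12266199  0.22922276] [0.02132818 0.58665601 1.38121404]
side [[383.718115     0.         284.04427825]
 [  0.         383.718115   209.22136839]
 [  0.           0.           1.        ]] -0.09062263539173827 [ 0.1097328   2.82054121 -1.35181686] [0.59676407 0.05732439 0.97448476]
{'time_s': 0.1, 'joints': array([-5.26776264e+01,  2.20856419e+01,  3.87155912e-01, -2.47371172e-02,
       -6.84109372e+01, -1.48160469e+01]), 'joint_velocities': array([-0.12388497, -0.12681574,  0.14965411,  0.04649496, -0.04812391,
        0.03297042]), 'effort': array([ 1.35951823e-04, -3.91690135e+01,  1.87934947e+01,  4.23183024e+00,
        1.34598269e-02, -6.81828737e-05]), 'tcp_pos': array([ 0.2390623 , -0.57693998,  0.24657487]), 'ee_rot': array([[-9.23898172e-01, -3.82637510e-01, -8.38633334e-04],
       [-3.82638416e-01,  9.23896497e-01,  1.76211404e-03],
       [ 1.00559471e-04,  1.94890727e-03, -9.99998096e-01]]), 'wrist_force': array([-0.85352359, -0.11432429, -0.32842751]), 'moment': array([-0.00492624,  0.09435328, -0.02954952]), 'gripper_force': 0.0, 'gripper_width': 1.0013358468739804}
```

View pics/top0.png

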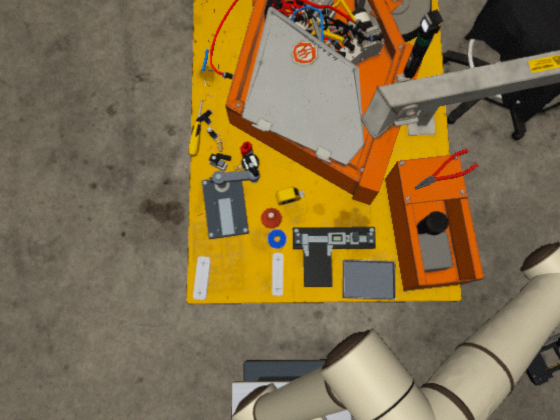

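View pics/side0.png

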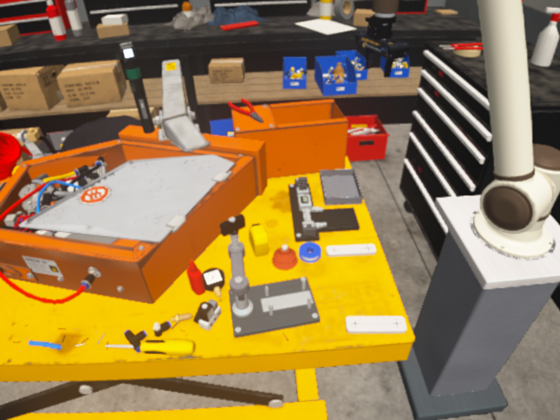

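```bash
cat > h.py <<'E'
import numpy as np,cv2
from station import r
def cap(n):
    d=r.capture(n); d["R"]=cv2.Rodrigues(np.array(d["rvec"],float))[0]; d["t"]=np.array(d["tvec"],float).ravel()
    d["D"]=np.array([d["k1"],0,0,0,0.]);return d
def ray(d,uv):
    p=cv2.undistortPoints(np.array(uv,float).reshape(-1,1,2),d["camera_matrix"],d["D"]).reshape(-1,2)
    return -d["R"].T@d["t"], np.c_[p,np.ones(len(p))]@d["R"]
def plane(d,uv,z):
    c,v=ray(d,uv); return c+v*((z-c[2])/v[:,2])[:,None]
def proj(d,P):
    return cv2.projectPoints(np.array(P,float).reshape(-1,1,3),d["rvec"],d["tvec"],d["camera_matrix"],d["D"])[0].reshape(-1,2)
def crop(d,x0,y0,x1,y1,f,name):
    cv2.imwrite("pics/"+name,cv2.resize(d["img"][y0:y1,x0:x1,::-1],None,fx=f,fy=f,interpolation=cv2.INTER_CUBIC))
def blobs(d,mask,z,amin=100):
    for c in cv2.findContours(mask.astype(np.uint8),cv2.RETR_EXTERNAL,cv2.CHAIN_APPROX_NONE)[0]:
        if cv2.contourArea(c)<amin: continue
        P=plane(d,c.reshape(-1,2),z); q=cv2.minAreaRect((P[:,:2]*1000).astype(np.float32))
        m=cv2.moments(c); print("px",round(m["m10"]/m["m00"],1),round(m["m01"]/m["m00"],1),"xy mm",np.round(q[0],1),"size",np.round(q[1],1),"ang",round(q[2],1))
E
python3 - <<'E'
from h import *
d=cap("top"); crop(d,190,138,400,303,3.6,"topc.png")
s=cap("side"); crop(s,180,160,420,340,3.3,"sidec.png")
for n,dd,z in(("t",d,.008),):
    im=dd["img"].astype(int); m=(im.min(2)>170)&(im.max(2)-im.min(2)<40); m[:230]=0;m[305:]=0;m[:,:185]=0;m[:,400:]=0
    blobs(dd,m,z)
    hs=cv2.cvtColor(dd["img"],cv2.COLOR_RGB2HSV).astype(int); g=(hs[...,1]<90)&(hs[...,2]<185); g[:140]=0;g[303:]=0;g[:,:190]=0;g[:,400:]=0
    blobs(dd,g,.014,300)
E
```

```text
px 201.3 277.5 xy mm [432.8 248.6] size [ 33.  116.7] ang 84.4
px 277.2 273.2 xy mm [441.2  34.7] size [ 25.6 115.5] ang 89.4
px 368.5 279.2 xy mm [ 421.9 -220.7] size [143.8 107. ] ang 87.8
px 327.2 248.6 xy mm [ 487.3 -125.4] size [230.7 162.4] ang 89.3
px 228.2 199.4 xy mm [674.1 162. ] size [242.4 168.7] ang 8.1
px 333.9 148.8 xy mm [ 797.6 -117. ] size [210.5  74.4] ang 89.2
```

View pics/topc.png

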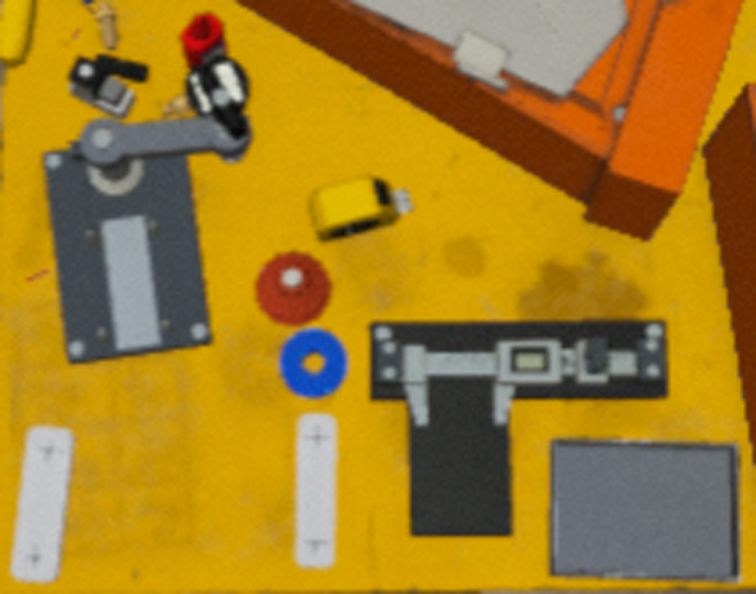

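View pics/sidec.png

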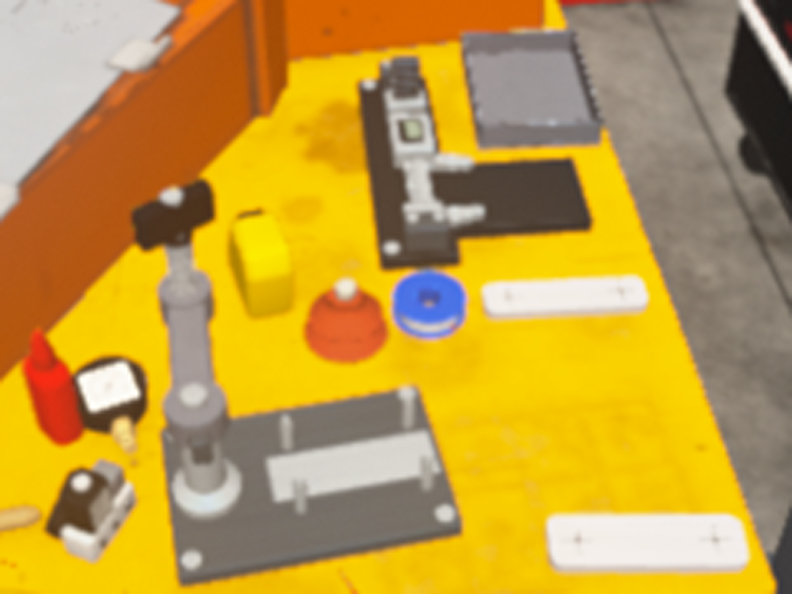

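```bash
python3 - <<'E'
from h import *
d=cap("top");s=cap("side")
def poly(d,m,z,lab,amin=60):
    print(lab); blobs(d,m,z,amin)
im=d["img"].astype(int)
def win(m,x0,y0,x1,y1):
    o=np.zeros_like(m);o[y0:y1,x0:x1]=m[y0:y1,x0:x1];return o
dark=im.max(2)<75
poly(d,win(dark,295,258,340,292),.014,"cal front top")
pad=(im.min(2)>115)&(im.max(2)-im.min(2)<60)
poly(d,win(pad,208,195,242,240),.014,"jig pad top")
base=(im.max(2)-im.min(2)<60)
poly(d,win(base,195,178,252,242),.014,"jig base top")
si=s["img"].astype(int)
poly(s,win((si.min(2)>135)&(si.max(2)-si.min(2)<45),255,285,320,315),.014,"jig pad side")
poly(s,win(si.max(2)<75,310,205,362,235),.014,"cal front side",40)
f=lambda L:[(x/3.3+180,y/3.3+160) for x,y in L]
print("pins side",np.round(plane(s,f([(285,418),(407,390),(300,483),(427,458)]),.043)*1000))
g=lambda L:[(x/3.6+190,y/3.6+138) for x,y in L]
print("pins top",np.round(plane(d,g([(90,232),(148,225),(100,333),(165,325)]),.043)*1000))
# post & knob
print("post top",np.round(plane(d,g([(104,140)]),.103)*1000), "knob top z.14",np.round(plane(d,g([(232,115)]),.14)*1000))
def tri(a,b):
    c1,v1=ray(d,[a]);c2,v2=ray(s,[b]);A=np.c_[v1[0],-v2[0]];k=np.linalg.lstsq(A,c2-c1,rcond=None)[0]
    p,q=c1+v1[0]*k[0],c2+v2[0]*k[1];return np.round((p+q)/2*1000,1),np.round(np.linalg.norm(p-q)*1000,1)
print("knob pin",tri(g([(222,98)])[0],f([(172,195)])[0]))
print("post cap",tri(g([(104,140)])[0],f([(193,395)])[0]))
print("tab",tri(g([(595,352)])[0],f([(404,72)])[0]))
print("jaw L",plane(d,g([(429,405)]),.022)*1000,"R",plane(d,g([(495,405)]),.022)*1000)
crop(d,185,130,265,190,9.5,"knobt.png"); crop(s,195,195,275,260,9,"knobs.png")
E
```

```text
cal front top
px 317.2 272.0 xy mm [443.2 -77.7] size [75.8 78.7] ang 89.4
jig pad top
px 225.8 216.1 xy mm [607.1 181.5] size [105.3  34.6] ang 7.7
jig base top
px 224.7 206.8 xy mm [632.  181.5] size [142.7 177.8] ang 89.4
jig pad side
px 286.4 300.8 xy mm [604.4 181. ] size [107.9  45.1] ang 7.8
cal front side
pins side [[645. 160.  43.]
 [566. 144.  43.]
 [638. 211.  43.]
 [560. 199.  43.]]
pins top [[640. 209.  43.]
 [646. 164.  43.]
 [559. 200.  43.]
 [565. 150.  43.]]
post top [[698. 192. 103.]] knob top z.14 [[705.  92. 140.]]
knob pin (array([704.7,  97.6, 179.4]), np.float64(0.7))
post cap (array([696.6, 191.6, 106.1]), np.float64(0.1))
tab (array([ 534.9, -180.7,   65.4]), np.float64(1.8))
jaw L [[502.96457736 -55.48894959  22.        ]] R [[ 502.37803505 -107.18455908   22.        ]]
```

View pics/knobt.png

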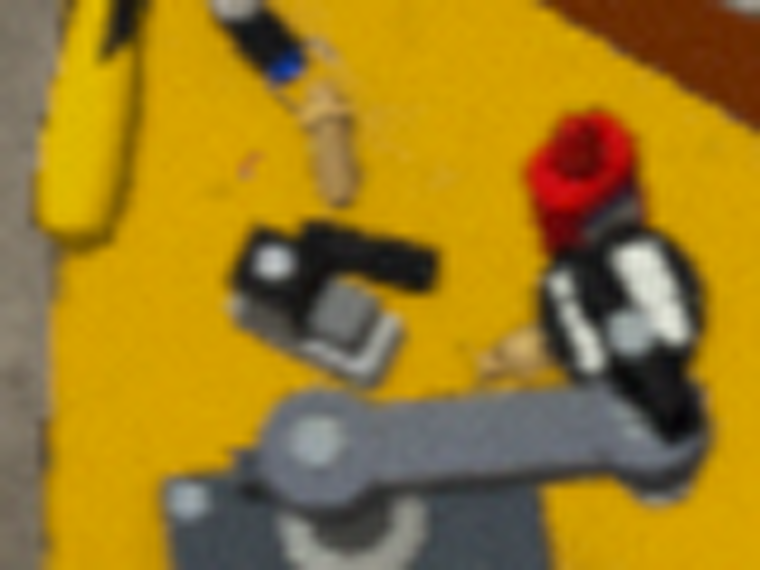

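```bash
cat >> h.py <<'E'
from scipy.spatial.transform import Rotation as Ro
def Rd(yaw):
    a=np.radians(yaw); y=np.array([np.cos(a),np.sin(a),0]); z=np.array([0,0,-1.]); return np.c_[np.cross(y,z),y,z]
def go(*T):
    s=r.sense(); R=s["ee_rot"]; p=s["tcp_pos"]*1000
    print("t",round(s["time_s"],1),"tcp",np.round(p,1),"yaw",round(float(np.degrees(np.arctan2(R[1,1],R[0,1]))),1),"w",round(s["gripper_width"]*87,1),"gf",round(s["gripper_force"],1),"F",np.round(s["wrist_force"],1),"M",np.round(s["moment"],3),"j",np.round(s["joints"]))
    for x,y,z,yaw in T:
        print((x,y,z,yaw),"->",np.round(R.T@(np.array([x,y,z])-p),1),np.round(Ro.from_matrix(R.T@Rd(yaw)).as_rotvec(),3))
E
python3 - <<'E'
from h import *
go((300,-300,280,112.5),(433,0,220,98),(434,249,120,84.4),(434,249,60,84.4))
d=cap("top");im=d["img"].astype(int)
print("row272 R",im[272,298:340,0].tolist()); print("row268",im[268,298:340,0].tolist())
print("col318",im[278:296,318,0].tolist())
for rr in (248,251,254):print(rr,im[rr,298:342,0].tolist())
print(np.round(plane(d,[(304,272),(332,272),(318,287)],.014)*1000,1))
E
```

```text
t 0.3 tcp [ 239.2 -577.2  247.2] yaw 112.5 w 87.0 gf 0.0 F [-0.2  0.5  0.1] M [ 0.048 -0.027  0.055] j [-53.  22.   0.  -0. -68. -15.]
(300, -300, 280, 112.5) -> [-162.3  232.9  -32.6] [ 0.001 -0.     0.   ]
(433, 0, 220, 98) -> [-400.   459.1   27.5] [ 0.001 -0.     0.253]
(434, 249, 120, 84.4) -> [-496.2  688.7  127.6] [ 0.001 -0.     0.491]
(434, 249, 60, 84.4) -> [-496.2  688.6  187.6] [ 0.001 -0.     0.491]
row272 R [212, 210, 208, 207, 202, 163, 66, 51, 53, 49, 53, 52, 48, 46, 49, 47, 46, 51, 51, 52, 48, 49, 43, 47, 47, 44, 48, 44, 44, 47, 43, 42, 48, 80, 154, 206, 210, 210, 209, 208, 208, 207]
row268 [211, 208, 204, 205, 203, 161, 71, 56, 51, 49, 48, 46, 49, 50, 48, 47, 52, 51, 50, 45, 46, 51, 50, 48, 51, 47, 49, 47, 43, 42, 45, 44, 50, 75, 152, 201, 210, 209, 213, 213, 213, 213]
col318 [47, 53, 52, 53, 48, 47, 48, 46, 65, 182, 210, 212, 213, 211, 210, 214, 210, 213]
248 [47, 52, 47, 50, 52, 107, 146, 155, 156, 139, 103, 59, 48, 45, 47, 46, 51, 48, 46, 45, 45, 48, 47, 42, 43, 46, 45, 45, 66, 112, 153, 154, 152, 132, 87, 60, 58, 57, 63, 62, 60, 63, 62, 67]
251 [199, 193, 192, 191, 161, 99, 114, 152, 155, 157, 133, 62, 47, 49, 45, 47, 43, 47, 47, 43, 44, 46, 45, 47, 46, 44, 43, 44, 55, 106, 150, 154, 148, 167, 196, 201, 201, 200, 202, 207, 209, 205, 209, 208]
254 [201, 193, 192, 194, 175, 122, 68, 114, 154, 158, 135, 64, 49, 45, 48, 49, 46, 50, 42, 49, 46, 45, 47, 45, 44, 47, 47, 46, 49, 103, 146, 156, 134, 145, 196, 201, 201, 205, 203, 204, 209, 210, 211, 212]
[[ 443.4  -40.    14. ]
 [ 442.5 -118.7   14. ]
 [ 401.1  -78.2   14. ]]
```

move_arm([
  {"grip":1,"xyz":[-162,233,-32],"angular":[0,0,0]},
  {"grip":1,"xyz":[-162,233,-32],"angular":[0,0,0]},
  {"grip":1,"xyz":[-162,233,-32],"angular":[0,0,0]},
  {"grip":1,"xyz":[-162,233,-32],"angular":[0,0,0]},
  {"grip":1,"xyz":[-162,233,-32],"angular":[0,0,0]},
  {"grip":1,"xyz":[-400,459,20],"angular":[0,0,0.25]},
  {"grip":1,"xyz":[-400,459,20],"angular":[0,0,0.25]},
  {"grip":1,"xyz":[-400,459,20],"angular":[0,0,0.25]},
  {"grip":1,"xyz":[-400,459,20],"angular":[0,0,0.25]},
  {"grip":1,"xyz":[-400,459,20],"angular":[0,0,0.25]},
])

```text
time_s: 1.35
tcp_pos: [0.3828, -0.1195, 0.2453]
ee_rot: [[-0.99, -0.142, 0.002], [-0.142, 0.99, 0.0], [-0.002, -0.0, -1.0]]
wrist_force: [0.9, -0.3, 0.2]
gripper_width: 0.998
gripper_force: 0.0
```

```bash
cat >> h.py <<'E'
def white(d):
    im=d["img"].astype(int); m=(im.min(2)>165)&(im.max(2)-im.min(2)<40); m[:225]=0;m[305:]=0;m[:,:185]=0;m[:,300:]=0
    blobs(d,m,.008,80)
E
python3 - <<'E'
from h import *
go((434,249,120,84.4),(434,249,60,84.4)); white(cap("top"))
E
```

```text
t 1.4 tcp [ 382.8 -119.5  245.3] yaw 98.2 w 86.8 gf 0.0 F [ 0.9 -0.3  0.2] M [-0.083 -0.154  0.001] j [  6.  -0. -29.   0. -62. -88.]
(434, 249, 120, 84.4) -> [-102.9  357.5  125.4] [0.    0.002 0.241]
(434, 249, 60, 84.4) -> [-102.8  357.5  185.4] [0.    0.002 0.241]
px 253.5 283.9 xy mm [408.9  92. ] size [64.4 94.4] ang 5.6
px 287.2 279.7 xy mm [427.4   1.8] size [69.6 46.3] ang 50.4
px 201.3 277.5 xy mm [432.9 248.8] size [ 33.4 116.7] ang 84.3
```

move_arm([
  {"grip":1,"xyz":[-103,357,125],"angular":[0,0,0.241]},
  {"grip":1,"xyz":[-103,357,125],"angular":[0,0,0.241]},
  {"grip":1,"xyz":[-103,357,125],"angular":[0,0,0.241]},
  {"grip":1,"xyz":[-103,357,125],"angular":[0,0,0.241]},
  {"grip":1,"xyz":[-103,357,125],"angular":[0,0,0.241]},
  {"grip":1,"xyz":[-103,357,125],"angular":[0,0,0.241]},
  {"grip":1,"xyz":[-103,357,125],"angular":[0,0,0.241]},
  {"grip":1,"xyz":[-103,357,125],"angular":[0,0,0.241]},
  {"grip":1,"xyz":[-103,357,175],"angular":[0,0,0.241]},
  {"grip":1,"xyz":[-103,357,175],"angular":[0,0,0.241]},
])

```text
time_s: 2.4
tcp_pos: [0.4307, 0.2454, 0.0646]
ee_rot: [[-0.995, 0.097, -0.009], [0.097, 0.995, -0.008], [0.008, -0.009, -1.0]]
wrist_force: [-0.7, -1.0, 0.2]
gripper_width: 0.999
gripper_force: 0.0
```

```bash
python3 - <<'E'
from h import *
go((433.5,249,28,84.4),(433.5,249,120,84.4))
E
```

```text
t 2.4 tcp [430.7 245.4  64.6] yaw 84.4 w 86.9 gf 0.0 F [-0.7 -1.   0.2] M [-0.185  0.066 -0.038] j [  48.   23.  -30.   -0.  -38. -144.]
(433.5, 249, 28, 84.4) -> [-2.7  4.2 36.5] [-0.009 -0.008  0.   ]
(433.5, 249, 120, 84.4) -> [ -2.    3.3 -55.5] [-0.009 -0.008  0.   ]
```

move_arm([
  {"grip":1,"xyz":[-1,1,36],"angular":[0,0,0]},
  {"grip":1,"xyz":[-1,1,36],"angular":[0,0,0]},
  {"grip":1,"xyz":[-1,1,36],"angular":[0,0,0]},
])

```text
time_s: 2.7
tcp_pos: [0.435, 0.2471, 0.0352]
ee_rot: [[-0.995, 0.098, 0.0], [0.098, 0.995, -0.0], [-0.0, -0.0, -1.0]]
wrist_force: [0.1, 0.4, -0.4]
gripper_width: 0.999
gripper_force: 0.0
```

```bash
python3 - <<'E'
from h import *
go((433.5,249,27.5,84.4))
E
```

```text
t 2.7 tcp [435.  247.1  35.2] yaw 84.4 w 86.9 gf 0.0 F [ 0.1  0.4 -0.4] M [-0.025 -0.059 -0.031] j [  48.   26.  -31.    0.  -33. -144.]
(433.5, 249, 27.5, 84.4) -> [1.7 1.8 7.7] [-0.     0.    -0.001]
```

move_arm([
  {"grip":1,"xyz":[1,2,0],"angular":[0,0,0]},
  {"grip":1,"xyz":[1,2,0],"angular":[0,0,0]},
  {"grip":1,"xyz":[1,2,0],"angular":[0,0,0]},
])

```text
time_s: 3.0
tcp_pos: [0.4344, 0.2501, 0.0355]
ee_rot: [[-0.995, 0.098, 0.002], [0.098, 0.995, 0.002], [-0.002, 0.002, -1.0]]
wrist_force: [-0.5, 0.4, 0.2]
gripper_width: 0.999
gripper_force: 0.0
```

```bash
python3 - <<'E'
from h import *
go((433.5,249,27.5,84.4))
E
```

```text
t 3.0 tcp [434.4 250.1  35.5] yaw 84.4 w 86.9 gf 0.0 F [-0.5  0.4  0.2] M [-0.048  0.026  0.017] j [  49.   26.  -31.    0.  -33. -144.]
(433.5, 249, 27.5, 84.4) -> [ 0.8 -1.2  8. ] [ 0.002  0.002 -0.001]
```

move_arm([
  {"grip":1,"xyz":[0,-1,8],"angular":[0,0,0]},
  {"grip":1,"xyz":[0,-1,8],"angular":[0,0,0]},
  {"grip":0,"xyz":[0,-1,8],"angular":[0,0,0]},
  {"grip":0,"xyz":[0,-1,8],"angular":[0,0,0]},
  {"grip":0,"xyz":[0,-1,8],"angular":[0,0,0]},
  {"grip":0,"xyz":[0,-1,8],"angular":[0,0,0]},
  {"grip":0,"xyz":[0,-1,8],"angular":[0,0,0]},
  {"grip":0,"xyz":[0,-1,8],"angular":[0,0,0]},
])

```text
time_s: 3.8
tcp_pos: [0.4338, 0.2486, 0.026]
ee_rot: [[-0.995, 0.098, -0.0], [0.098, 0.995, 0.0], [0.0, 0.0, -1.0]]
wrist_force: [-0.5, -0.2, -0.1]
gripper_width: 0.542
gripper_force: 0.0
```

```bash
python3 - <<'E'
from h import *
go((433.5,249,120,84.4),(458,-78,120,89.4),(458,-78,50,89.4))
E
```

```text
t 3.8 tcp [433.8 248.6  26. ] yaw 84.4 w 47.2 gf 0.0 F [-0.5 -0.2 -0.1] M [-0.011 -0.047 -0.   ] j [  48.   26.  -32.   -0.  -32. -144.]
(433.5, 249, 120, 84.4) -> [  0.3   0.3 -94. ] [ 0.    -0.    -0.001]
(458, -78, 120, 89.4) -> [ -56.1 -322.7  -94. ] [ 0.    -0.    -0.088]
(458, -78, 50, 89.4) -> [ -56.1 -322.7  -24. ] [ 0.    -0.    -0.088]
```

move_arm([
  {"grip":0,"xyz":[0,0,0],"angular":[0,0,0]},
  {"grip":0,"xyz":[0,0,0],"angular":[0,0,0]},
  {"grip":0,"xyz":[0,0,0],"angular":[0,0,0]},
  {"grip":0,"xyz":[0,0,0],"angular":[0,0,0]},
  {"grip":0,"xyz":[0,0,-30],"angular":[0,0,0]},
  {"grip":0,"xyz":[0,0,-70],"angular":[0,0,0]},
  {"grip":0,"xyz":[0,0,-95],"angular":[0,0,0]},
  {"grip":0,"xyz":[0,0,-95],"angular":[0,0,0]},
])

```text
time_s: 4.6
tcp_pos: [0.4356, 0.2504, 0.1247]
ee_rot: [[-0.995, 0.097, 0.006], [0.097, 0.995, 0.006], [-0.006, 0.007, -1.0]]
wrist_force: [0.3, 0.7, -0.9]
gripper_width: 0.403
gripper_force: 30.0
```

```bash
python3 - <<'E'
from h import *
go((458,-78,120,89.4))
E
```

```text
t 4.6 tcp [435.6 250.4 124.7] yaw 84.4 w 35.1 gf 30.0 F [ 0.3  0.7 -0.9] M [-0.014 -0.072 -0.044] j [  48.   18.  -26.    0.  -45. -144.]
(458, -78, 120, 89.4) -> [ -54.3 -324.7    2.8] [ 0.006  0.006 -0.087]
```

move_arm([
  {"grip":0,"xyz":[-10,-40,0],"angular":[0,0,-0.02]},
  {"grip":0,"xyz":[-18,-85,0],"angular":[0,0,-0.04]},
  {"grip":0,"xyz":[-26,-130,0],"angular":[0,0,-0.06]},
  {"grip":0,"xyz":[-33,-175,0],"angular":[0,0,-0.08]},
  {"grip":0,"xyz":[-40,-220,0],"angular":[0,0,-0.087]},
  {"grip":0,"xyz":[-46,-265,0],"angular":[0,0,-0.087]},
  {"grip":0,"xyz":[-52,-300,0],"angular":[0,0,-0.087]},
  {"grip":0,"xyz":[-55,-324,0],"angular":[0,0,-0.087]},
  {"grip":0,"xyz":[-55,-324,0],"angular":[0,0,-0.087]},
  {"grip":0,"xyz":[-55,-324,0],"angular":[0,0,-0.087]},
])

```text
time_s: 5.6
tcp_pos: [0.4561, -0.0796, 0.1201]
ee_rot: [[-1.0, 0.013, -0.002], [0.013, 1.0, 0.0], [0.002, 0.0, -1.0]]
wrist_force: [-0.1, 0.8, -1.7]
gripper_width: 0.408
gripper_force: 30.0
```

```bash
python3 - <<'E'
from h import *
go((457,-78,60,89.4))
E
```

```text
t 5.6 tcp [456.1 -79.6 120.1] yaw 89.3 w 35.5 gf 30.0 F [-0.1  0.8 -1.7] M [ 0.022 -0.011  0.007] j [  10.   15.  -32.   -0.  -44. -101.]
(457, -78, 60, 89.4) -> [-1.   1.6 60.1] [ 0.    -0.002 -0.003]
```

move_arm([
  {"grip":0,"xyz":[-1,1,30],"angular":[0,0,0]},
  {"grip":0,"xyz":[-1,1,60],"angular":[0,0,0]},
  {"grip":0,"xyz":[-1,1,60],"angular":[0,0,0]},
  {"grip":0,"xyz":[-1,1,60],"angular":[0,0,0]},
])

```text
time_s: 6.0
tcp_pos: [0.4578, -0.0775, 0.0609]
ee_rot: [[-1.0, 0.009, -0.001], [0.009, 1.0, -0.001], [0.001, -0.001, -1.0]]
wrist_force: [0.3, 0.4, -0.4]
gripper_width: 0.408
gripper_force: 30.0
```

```bash
python3 - <<'E'
from h import *
go((457,-78,41,89.4)); s=cap("side"); crop(s,280,170,380,245,8,"s1.png"); d=cap("top"); crop(d,280,210,390,300,3,"t1.png")
E
```

```text
t 6.0 tcp [457.8 -77.5  60.9] yaw 89.5 w 35.5 gf 30.0 F [ 0.3  0.4 -0.4] M [-0.004 -0.094  0.028] j [  11.   20.  -35.    0.  -35. -101.]
(457, -78, 41, 89.4) -> [ 0.7 -0.5 19.9] [-0.001 -0.001  0.001]
```

View pics/s1.png

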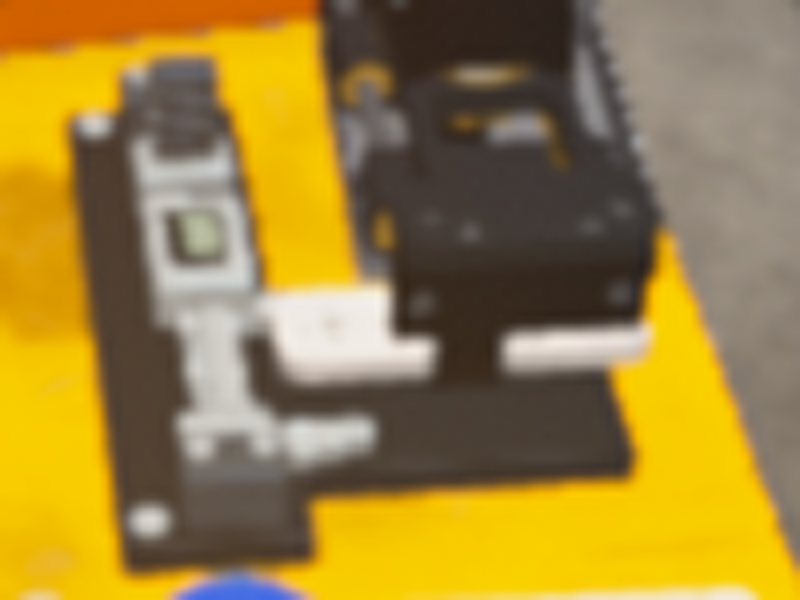

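The side crop shows the held blank (bright, 270–650, 290–380) hovering above the plate, behind the fixed jaw (330,440). I'll lower it.

move_arm([
  {"grip":0,"xyz":[0,0,10],"angular":[0,0,0]},
  {"grip":0,"xyz":[0,0,17],"angular":[0,0,0]},
  {"grip":0,"xyz":[0,0,20],"angular":[0,0,0]},
  {"grip":0,"xyz":[0,0,20],"angular":[0,0,0]},
  {"grip":0,"xyz":[0,0,20],"angular":[0,0,0]},
])

```text
time_s: 6.6
tcp_pos: [0.4578, -0.0783, 0.0409]
ee_rot: [[-1.0, 0.011, -0.0], [0.011, 1.0, -0.0], [0.0, -0.0, -1.0]]
wrist_force: [0.1, -0.6, -0.7]
gripper_width: 0.407
gripper_force: 30.0
```

```bash
python3 - <<'E'
from h import *
go((457,-78,40,89.4))
E
```

```text
t 6.6 tcp [457.8 -78.3  40.9] yaw 89.4 w 35.4 gf 30.0 F [ 0.1 -0.6 -0.7] M [-0.028 -0.055  0.019] j [  10.   23.  -36.    0.  -31. -101.]
(457, -78, 40, 89.4) -> [0.8 0.3 0.9] [-0.    -0.    -0.001]
```

move_arm([
  {"grip":0,"xyz":[0,0,1],"angular":[0,0,0]},
  {"grip":0,"xyz":[0,0,1],"angular":[0,0,0]},
  {"grip":1,"xyz":[0,0,1],"angular":[0,0,0]},
  {"grip":1,"xyz":[0,0,1],"angular":[0,0,0]},
  {"grip":1,"xyz":[0,0,1],"angular":[0,0,0]},
  {"grip":1,"xyz":[0,0,-10],"angular":[0,0,0]},
  {"grip":1,"xyz":[0,0,-60],"angular":[0,0,0]},
  {"grip":1,"xyz":[0,0,-110],"angular":[0,0,0]},
  {"grip":1,"xyz":[40,100,-110],"angular":[0,0,0]},
  {"grip":1,"xyz":[40,100,-110],"angular":[0,0,0]},
])

```text
time_s: 7.6
tcp_pos: [0.4225, 0.0156, 0.1535]
ee_rot: [[-1.0, 0.016, 0.006], [0.016, 1.0, 0.002], [-0.005, 0.003, -1.0]]
wrist_force: [-0.3, 0.8, -0.2]
gripper_width: 0.979
gripper_force: 0.0
```

```bash
python3 - <<'E'
from h import *
go(); s=cap("side"); d=cap("top")
a=cv2.resize(d["img"][215:300,290:380,::-1],None,fx=6,fy=6,interpolation=3); b=cv2.resize(s["img"][160:245,280:370,::-1],None,fx=6,fy=6,interpolation=3)
cv2.imwrite("pics/tab.png",cv2.resize(np.hstack([a,b]),None,fx=.74,fy=.74))
E
```

```text
t 7.6 tcp [422.5  15.6 153.5] yaw 89.1 w 85.2 gf 0.0 F [-0.3  0.8 -0.2] M [ 0.053 -0.061 -0.023] j [  24.    8.  -34.    0.  -47. -115.]
```

View pics/tab.png

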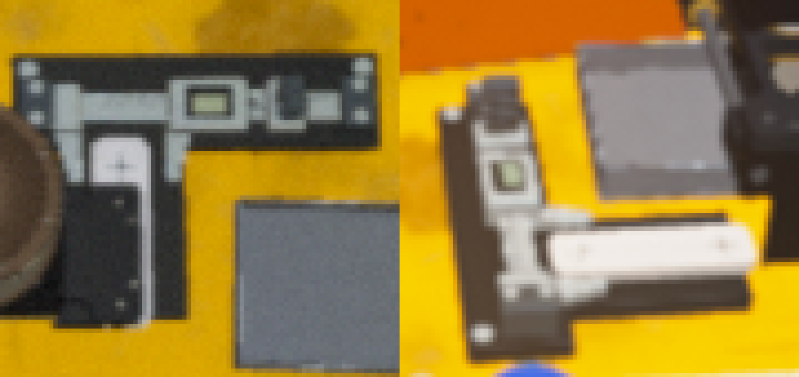

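```bash
python3 - <<'E'
from h import *
s=cap("side"); d=cap("top")
c1,v1=ray(d,[(355.6,235.5)]);c2,v2=ray(s,[(302.5,179)]);k=np.linalg.lstsq(np.c_[v1[0],-v2[0]],c2-c1,rcond=None)[0]
print(c1+v1[0]*k[0],c2+v2[0]*k[1],c1,c2)
go((535,-181,150,89.4),(535,-181,90,89.4))
E
```

```text
[ 0.53485024 -0.18052313  0.07489816] [ 0.5339825  -0.18029371  0.07470779] [0.28102525 0.02045219 1.47410274] [0.63190287 0.68166277 0.66713465]
t 7.8 tcp [421.6  16.1 152. ] yaw 89.6 w 87.0 gf 0.0 F [ 0.5  0.2 -0.1] M [-0.032 -0.028  0.033] j [  24.    8.  -35.    0.  -47. -115.]
(535, -181, 150, 89.4) -> [-114.9 -196.2    2.1] [0.001 0.002 0.003]
(535, -181, 90, 89.4) -> [-114.8 -196.2   62.1] [0.001 0.002 0.003]
```

move_arm([
  {"grip":1,"xyz":[-20,-45,0],"angular":[0,0,0]},
  {"grip":1,"xyz":[-45,-90,0],"angular":[0,0,0]},
  {"grip":1,"xyz":[-70,-130,0],"angular":[0,0,0]},
  {"grip":1,"xyz":[-95,-170,0],"angular":[0,0,0]},
  {"grip":1,"xyz":[-114,-197,0],"angular":[0,0,0]},
  {"grip":1,"xyz":[-114,-197,30],"angular":[0,0,0]},
  {"grip":1,"xyz":[-114,-197,55],"angular":[0,0,0]},
  {"grip":1,"xyz":[-114,-197,55],"angular":[0,0,0]},
  {"grip":1,"xyz":[-114,-197,55],"angular":[0,0,0]},
])

```text
time_s: 8.7
tcp_pos: [0.5334, -0.1846, 0.096]
ee_rot: [[-1.0, 0.012, -0.001], [0.012, 1.0, -0.001], [0.001, -0.001, -1.0]]
wrist_force: [-0.6, 0.3, 0.6]
gripper_width: 0.998
gripper_force: 0.0
```

```bash
python3 - <<'E'
from h import *
go((535,-180.5,71,89.4))
E
```

```text
t 8.7 tcp [ 533.4 -184.6   96. ] yaw 89.3 w 86.9 gf 0.0 F [-0.6  0.3  0.6] M [-0.035 -0.091 -0.024] j [ -3.  25. -19.   0. -46. -88.]
(535, -180.5, 71, 89.4) -> [-1.6  4.1 25. ] [-0.001 -0.001 -0.002]
```

move_arm([
  {"grip":1,"xyz":[-2,3,15],"angular":[0,0,0]},
  {"grip":1,"xyz":[-2,3,25],"angular":[0,0,0]},
  {"grip":1,"xyz":[-2,3,25],"angular":[0,0,0]},
  {"grip":0.3,"xyz":[-2,3,25],"angular":[0,0,0]},
  {"grip":0.3,"xyz":[-2,3,25],"angular":[0,0,0]},
  {"grip":0.3,"xyz":[-2,3,25],"angular":[0,0,0]},
  {"grip":0.3,"xyz":[-2,3,25],"angular":[0,0,0]},
  {"grip":0.3,"xyz":[-2,3,25],"angular":[0,0,0]},
  {"grip":0.3,"xyz":[-2,3,25],"angular":[0,0,0]},
  {"grip":0.3,"xyz":[-2,3,25],"angular":[0,0,0]},
])

```text
time_s: 9.7
tcp_pos: [0.5355, -0.1802, 0.071]
ee_rot: [[-1.0, 0.011, 0.0], [0.011, 1.0, -0.0], [-0.0, -0.0, -1.0]]
wrist_force: [0.9, 0.0, -0.2]
gripper_width: 0.448
gripper_force: 0.0
```

```bash
python3 - <<'E'
from h import *
go((535,-180.5,71,89.4)); s=cap("side"); crop(s,270,150,370,225,8,"s2.png")
E
```

```text
t 9.7 tcp [ 535.5 -180.2   71. ] yaw 89.4 w 39.0 gf 0.0 F [ 0.9  0.  -0.2] M [-0.04  -0.048  0.067] j [ -2.  27. -20.   0. -42. -88.]
(535, -180.5, 71, 89.4) -> [ 0.5 -0.3 -0. ] [-0.     0.    -0.001]
```

View pics/s2.png

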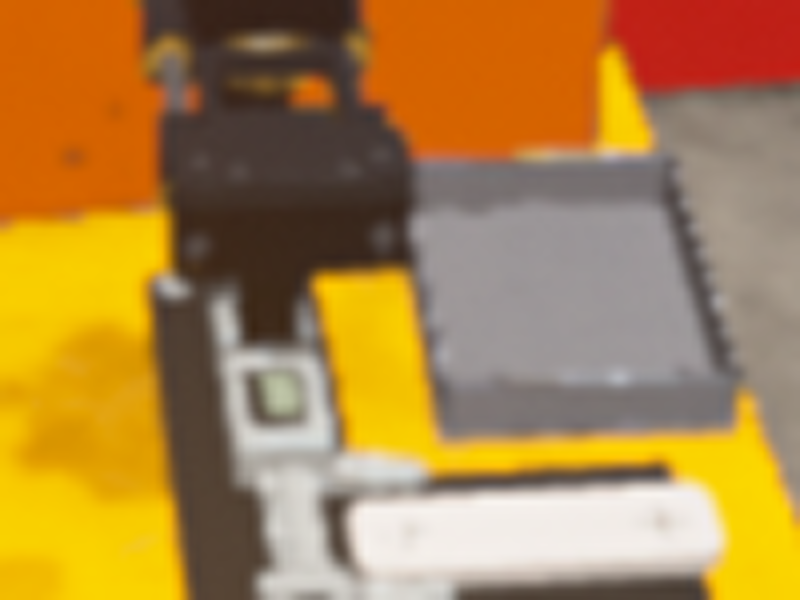

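The gripper is straddling the thumb tab (finger at 265,310) with the tab aligned. Closing.

move_arm([
  {"grip":0,"xyz":[0,0,0],"angular":[0,0,0]},
  {"grip":0,"xyz":[0,0,0],"angular":[0,0,0]},
  {"grip":0,"xyz":[0,0,0],"angular":[0,0,0]},
  {"grip":0,"xyz":[0,0,0],"angular":[0,0,0]},
  {"grip":0,"xyz":[0,0,0],"angular":[0,0,0]},
  {"grip":0,"xyz":[0,0,0],"angular":[0,0,0]},
  {"grip":0,"xyz":[0,0,0],"angular":[0,0,0]},
])

```text
time_s: 10.45
tcp_pos: [0.5354, -0.1803, 0.0709]
ee_rot: [[-1.0, 0.011, -0.0], [0.011, 1.0, -0.0], [0.0, -0.0, -1.0]]
wrist_force: [0.6, -0.5, 0.5]
gripper_width: 0.161
gripper_force: 30.0
```

```bash
cat > f.py <<'E'
from h import *
# mean of readings (camera calls let 0.05 s pass each)
P=[];F=[]
for i in range(4):
    s=r.sense();P.append(s["tcp_pos"]*1000);F.append(s["wrist_force"]);r.capture("side")
go();print("mean tcp",np.mean(P,0).round(2),"F",np.mean(F,0).round(2),"sd",np.std(F,0).round(2))
E
python3 f.py
```

```text
t 10.7 tcp [ 535.5 -180.2   71. ] yaw 89.4 w 13.7 gf 30.0 F [-0.6 -0.6 -0.2] M [-0.271 -0.036  0.212] j [ -2.  27. -20.   0. -42. -88.]
mean tcp [ 535.45 -180.27   70.95] F [ 0.05 -0.85  0.01] sd [0.34 0.37 0.29]
```

move_arm([
  {"grip":0,"xyz":[0,3,0],"angular":[0,0,0]},
  {"grip":0,"xyz":[0,6,0],"angular":[0,0,0]},
  {"grip":0,"xyz":[0,9,0],"angular":[0,0,0]},
  {"grip":0,"xyz":[0,11,0],"angular":[0,0,0]},
  {"grip":0,"xyz":[0,11,0],"angular":[0,0,0]},
  {"grip":0,"xyz":[0,11,0],"angular":[0,0,0]},
])

```text
time_s: 11.25
tcp_pos: [0.5355, -0.1691, 0.0709]
ee_rot: [[-1.0, 0.011, -0.0], [0.011, 1.0, 0.0], [0.0, 0.0, -1.0]]
wrist_force: [-0.9, -2.0, 0.8]
gripper_width: 0.157
gripper_force: 30.0
```

```bash
python3 f.py
```

```text
t 11.4 tcp [ 535.5 -169.3   70.9] yaw 89.4 w 13.9 gf 30.0 F [-1.3 -1.  -0.6] M [-0.193  0.224  0.187] j [ -1.  27. -21.  -0. -42. -90.]
mean tcp [ 535.5  -169.17   70.94] F [-0.65 -1.38  0.1 ] sd [0.46 0.42 0.42]
```

move_arm([
  {"grip":0,"xyz":[0,2,0],"angular":[0,0,0]},
  {"grip":0,"xyz":[0,4,0],"angular":[0,0,0]},
  {"grip":0,"xyz":[0,4,0],"angular":[0,0,0]},
  {"grip":0,"xyz":[0,4,0],"angular":[0,0,0]},
])

```text
time_s: 11.85
tcp_pos: [0.5355, -0.1653, 0.0709]
ee_rot: [[-1.0, 0.011, -0.0], [0.011, 1.0, -0.0], [0.0, -0.0, -1.0]]
wrist_force: [-1.1, -2.4, 0.2]
gripper_width: 0.155
gripper_force: 30.0
```

```bash
python3 f.py
```

```text
t 12.1 tcp [ 535.5 -165.3   70.9] yaw 89.4 w 13.5 gf 30.0 F [-0.7 -1.7 -0.4] M [-0.661  0.266  0.187] j [ -1.  27. -21.   0. -42. -90.]
mean tcp [ 535.54 -165.34   70.94] F [-1.02 -2.47 -0.28] sd [0.52 0.54 0.53]
```

move_arm([
  {"grip":0,"xyz":[0,1,0],"angular":[0,0,0]},
  {"grip":0,"xyz":[0,1,0],"angular":[0,0,0]},
  {"grip":0,"xyz":[0,1,0],"angular":[0,0,0]},
])

```text
time_s: 12.35
tcp_pos: [0.5356, -0.1643, 0.071]
ee_rot: [[-1.0, 0.011, -0.0], [0.011, 1.0, -0.0], [0.0, -0.0, -1.0]]
wrist_force: [-1.1, -3.7, -0.0]
gripper_width: 0.158
gripper_force: 30.0
```

```bash
sed -i 's/range(4)/range(7)/; s/F.append(s\["wrist_force"\])/F.append(np.r_[s["wrist_force"],s["moment"]])/' f.py; python3 f.py
```

```text
t 12.7 tcp [ 535.6 -164.3   71. ] yaw 89.4 w 13.9 gf 30.0 F [-0.9 -3.   0.1] M [-0.933  0.394  0.198] j [ -0.  27. -21.  -0. -42. -90.]
mean tcp [ 535.56 -164.32   70.95] F [-1.32 -3.39 -0.23 -0.98  0.37  0.2 ] sd [0.44 0.45 0.48 0.04 0.04 0.03]
```

move_arm([
  {"grip":0,"xyz":[0,0.7,0],"angular":[0,0,0]},
  {"grip":0,"xyz":[0,0.7,0],"angular":[0,0,0]},
  {"grip":0,"xyz":[0,0.7,0],"angular":[0,0,0]},
])

```text
time_s: 13.0
tcp_pos: [0.5356, -0.1636, 0.071]
ee_rot: [[-1.0, 0.011, -0.0], [0.011, 1.0, -0.0], [0.0, -0.0, -1.0]]
wrist_force: [-1.0, -3.8, -0.6]
gripper_width: 0.157
gripper_force: 30.0
```

```bash
python3 f.py; python3 - <<'E'
from h import *
d=cap("top"); im=d["img"].astype(int)
for rr in (249,252):print(rr,im[rr,298:342,0].tolist())
E
```

```text
t 13.3 tcp [ 535.5 -163.6   70.9] yaw 89.4 w 14.2 gf 30.0 F [-1.  -3.8 -0.2] M [-1.226  0.492  0.185] j [ -0.  27. -21.  -0. -42. -90.]
mean tcp [ 535.58 -163.59   70.95] F [-1.77 -3.75 -0.17 -1.19  0.49  0.2 ] sd [0.45 0.2  0.43 0.02 0.03 0.03]
249 [154, 151, 150, 146, 142, 141, 135, 134, 134, 134, 129, 121, 116, 109, 101, 92, 117, 170, 190, 192, 192, 192, 172, 141, 152, 153, 149, 128, 74, 49, 41, 44, 46, 112, 168, 168, 172, 174, 176, 178, 182, 180, 180, 180]
252 [153, 150, 150, 150, 151, 142, 144, 138, 135, 132, 126, 126, 118, 114, 109, 97, 101, 143, 188, 190, 187, 195, 185, 163, 153, 152, 139, 97, 51, 43, 43, 44, 56, 130, 193, 200, 200, 200, 201, 207, 205, 205, 209, 207]
```

move_arm([
  {"grip":0,"xyz":[0,-3,0],"angular":[0,0,0]},
  {"grip":0,"xyz":[0,-7,0],"angular":[0,0,0]},
  {"grip":0,"xyz":[0,-12,0],"angular":[0,0,0]},
  {"grip":0,"xyz":[0,-18,0],"angular":[0,0,0]},
  {"grip":0,"xyz":[0,-18,0],"angular":[0,0,0]},
  {"grip":0,"xyz":[0,-18,0],"angular":[0,0,0]},
  {"grip":0.45,"xyz":[0,-18,0],"angular":[0,0,0]},
  {"grip":0.45,"xyz":[0,-18,0],"angular":[0,0,0]},
  {"grip":0.45,"xyz":[0,-18,0],"angular":[0,0,0]},
  {"grip":0.45,"xyz":[0,-18,0],"angular":[0,0,0]},
])

```text
time_s: 14.4
tcp_pos: [0.536, -0.1814, 0.0712]
ee_rot: [[-1.0, 0.011, 0.001], [0.011, 1.0, -0.0], [-0.001, -0.0, -1.0]]
wrist_force: [0.2, -0.1, -0.3]
gripper_width: 0.409
gripper_force: 0.0
```

```bash
python3 - <<'E'
from h import *
go((535,-181,130,89.4),(457,-75,130,89.4),(457,-75,50,89.4))
E
```

```text
t 14.4 tcp [ 536.  -181.4   71.2] yaw 89.4 w 35.6 gf 0.0 F [ 0.2 -0.1 -0.3] M [-0.033 -0.026  0.025] j [ -2.  27. -20.   0. -42. -88.]
(535, -181, 130, 89.4) -> [  0.9   0.4 -58.8] [-0.     0.001 -0.001]
(457, -75, 130, 89.4) -> [ 80.1 105.5 -58.9] [-0.     0.001 -0.001]
(457, -75, 50, 89.4) -> [ 80.2 105.5  21.1] [-0.     0.001 -0.001]
```

move_arm([
  {"grip":0.6,"xyz":[0,0,-30],"angular":[0,0,0]},
  {"grip":0.9,"xyz":[0,0,-60],"angular":[0,0,0]},
  {"grip":0.9,"xyz":[40,45,-60],"angular":[0,0,0]},
  {"grip":0.9,"xyz":[78,85,-60],"angular":[0,0,0]},
  {"grip":0.9,"xyz":[78,110,-60],"angular":[0,0,0]},
  {"grip":0.9,"xyz":[78,110,-10],"angular":[0,0,0]},
  {"grip":0.9,"xyz":[78,110,11],"angular":[0,0,0]},
  {"grip":0.9,"xyz":[78,110,11],"angular":[0,0,0]},
  {"grip":0.9,"xyz":[78,110,11],"angular":[0,0,0]},
])

```text
time_s: 15.3
tcp_pos: [0.4594, -0.0706, 0.0604]
ee_rot: [[-1.0, 0.011, 0.001], [0.011, 1.0, -0.0], [-0.001, -0.0, -1.0]]
wrist_force: [-0.0, -1.1, 0.4]
gripper_width: 0.906
gripper_force: 0.0
```

```bash
python3 - <<'E'
from h import *
go((457.8,-70.5,40.5,89.4))
E
```

```text
t 15.3 tcp [459.4 -70.6  60.4] yaw 89.4 w 78.8 gf 0.0 F [-0.  -1.1  0.4] M [-0.031 -0.065 -0.007] j [  11.   20.  -35.    0.  -34. -102.]
(457.8, -70.5, 40.5, 89.4) -> [ 1.6  0.1 19.9] [-0.     0.001 -0.   ]
```

move_arm([
  {"grip":0.9,"xyz":[1,0,12],"angular":[0,0,0]},
  {"grip":0.9,"xyz":[1,0,20],"angular":[0,0,0]},
  {"grip":0.9,"xyz":[1,0,20],"angular":[0,0,0]},
  {"grip":0,"xyz":[1,0,20],"angular":[0,0,0]},
  {"grip":0,"xyz":[1,0,20],"angular":[0,0,0]},
  {"grip":0,"xyz":[1,0,20],"angular":[0,0,0]},
  {"grip":0,"xyz":[1,0,20],"angular":[0,0,0]},
  {"grip":0,"xyz":[1,0,20],"angular":[0,0,0]},
  {"grip":0,"xyz":[1,0,20],"angular":[0,0,0]},
  {"grip":0,"xyz":[1,0,20],"angular":[0,0,0]},
])

```text
time_s: 16.3
tcp_pos: [0.457, -0.0711, 0.04]
ee_rot: [[-1.0, 0.012, -0.002], [0.012, 1.0, -0.001], [0.002, -0.001, -1.0]]
wrist_force: [-1.1, -3.8, 2.7]
gripper_width: 0.406
gripper_force: 30.0
```

move_arm([
  {"grip":0,"xyz":[0,0,0],"angular":[0,0,0]},
  {"grip":0,"xyz":[0,0,0],"angular":[0,0,0]},
  {"grip":0,"xyz":[0,0,-20],"angular":[0,0,0]},
  {"grip":0,"xyz":[0,0,-60],"angular":[0,0,0]},
  {"grip":0,"xyz":[0,0,-90],"angular":[0,0,0]},
  {"grip":0,"xyz":[0,0,-90],"angular":[0,0,0]},
])

```text
time_s: 16.9
tcp_pos: [0.4612, -0.0698, 0.1339]
ee_rot: [[-1.0, 0.01, 0.011], [0.01, 1.0, 0.002], [-0.011, 0.002, -1.0]]
wrist_force: [0.5, -0.1, -1.2]
gripper_width: 0.407
gripper_force: 30.0
```

```bash
python3 - <<'E'
from h import *
go((602.7,180,120,97.7)); white(cap("top"))
E
```

```text
t 16.9 tcp [461.2 -69.8 133.9] yaw 89.4 w 35.5 gf 30.0 F [ 0.5 -0.1 -1.2] M [ 0.009 -0.091 -0.032] j [  11.   14.  -31.    0.  -45. -102.]
(602.7, 180, 120, 97.7) -> [-138.9  251.2   15.9] [ 0.001  0.011 -0.144]
px 278.2 283.1 xy mm [411.4  34.9] size [25.4 55.8] ang 89.4
px 228.1 260.6 xy mm [483.3 176.5] size [40.4 71.5] ang 65.7
px 288.1 248.3 xy mm [511.1   2. ] size [56.6 66.4] ang 7.5
```

move_arm([
  {"grip":0,"xyz":[-20,35,0],"angular":[0,0,-0.03]},
  {"grip":0,"xyz":[-42,75,0],"angular":[0,0,-0.06]},
  {"grip":0,"xyz":[-64,115,0],"angular":[0,0,-0.09]},
  {"grip":0,"xyz":[-86,155,0],"angular":[0,0,-0.12]},
  {"grip":0,"xyz":[-108,195,0],"angular":[0,0,-0.144]},
  {"grip":0,"xyz":[-125,228,0],"angular":[0,0,-0.144]},
  {"grip":0,"xyz":[-138,252,0],"angular":[0,0,-0.144]},
  {"grip":0,"xyz":[-139,252,20],"angular":[0,0,-0.144]},
  {"grip":0,"xyz":[-139,252,40],"angular":[0,0,-0.144]},
  {"grip":0,"xyz":[-139,252,40],"angular":[0,0,-0.144]},
])

```text
time_s: 17.95
tcp_pos: [0.5966, 0.1791, 0.0847]
ee_rot: [[-0.991, -0.132, -0.009], [-0.132, 0.991, -0.004], [0.009, -0.002, -1.0]]
wrist_force: [-2.2, 0.1, -1.1]
gripper_width: 0.404
gripper_force: 30.0
```

```bash
python3 - <<'E'
from h import *
go((602.7,180,78,97.7)); s=cap("side"); d=cap("top")
a=cv2.resize(d["img"][178:250,195:265,::-1],None,fx=5.5,fy=5.5,interpolation=3); b=cv2.resize(s["img"][255:327,240:320,::-1],None,fx=5.5,fy=5.5,interpolation=3)
h=min(len(a),len(b));cv2.imwrite("pics/jig1.png",np.hstack([a[:h],b[:h]])[:, :800])
E
```

```text
t 17.9 tcp [596.6 179.1  84.7] yaw 97.6 w 35.1 gf 30.0 F [-2.2  0.1 -1.1] M [-0.026  0.085  0.021] j [  32.   31.  -11.   -0.  -49. -114.]
(602.7, 180, 78, 97.7) -> [-6.2  0.1  6.6] [-0.002 -0.009 -0.002]
```

View pics/jig1.png

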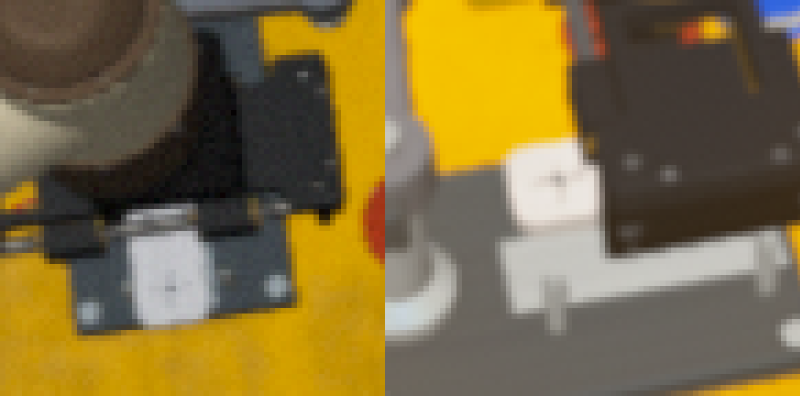

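move_arm([
  {"grip":0,"xyz":[-3,0,5],"angular":[0,0,0]},
  {"grip":0,"xyz":[-3,0,5],"angular":[0,0,0]},
  {"grip":0,"xyz":[-3,0,5],"angular":[0,0,0]},
  {"grip":0,"xyz":[-3,0,5],"angular":[0,0,0]},
])

```text
time_s: 18.45
tcp_pos: [0.6027, 0.1802, 0.0855]
ee_rot: [[-0.991, -0.132, 0.001], [-0.132, 0.991, 0.001], [-0.001, 0.0, -1.0]]
wrist_force: [-0.1, -0.5, -1.5]
gripper_width: 0.407
gripper_force: 30.0
```

```bash
python3 - <<'E'
from h import *
go((602.7,180,60,97.7)); s=cap("side"); d=cap("top"); T=r.sense()["tcp_pos"]
def wm(c,x0,y0,x1,y1):
    im=c["img"].astype(int); m=(im.min(2)>165)&(im.max(2)-im.min(2)<40); o=np.zeros_like(m);o[y0:y1,x0:x1]=m[y0:y1,x0:x1];return o
zt=T[2]-.018
print("top");blobs(d,wm(d,210,218,245,245),zt,30)
print("side");blobs(s,wm(s,320,270,360,305),zt,30);blobs(s,wm(s,255,270,360,305),zt,30)
print(d["img"][228,212:240].min(1).tolist()); print(d["img"][228:248,225].min(1).tolist())
e=lambda u,v:np.round(plane(d,[(u,v)],zt)*1000,1)
print(e(219,228),e(233,228),e(226,237))
# pins in top: brightness profile rows through front pins at crop -> print
for rr in (226,228,230):print(rr,d["img"][rr,212:242].mean(1).astype(int).tolist())
E
```

```text
t 18.4 tcp [602.7 180.2  85.5] yaw 97.6 w 35.4 gf 30.0 F [-0.1 -0.5 -1.5] M [-0.027 -0.027 -0.021] j [  31.   31.  -10.    0.  -49. -114.]
(602.7, 180, 60, 97.7) -> [ 0.1 -0.2 25.5] [ 0.     0.001 -0.002]
top
px 225.3 226.5 xy mm [565.6 176.7] size [43.8 34.3] ang 6.7
side
px 274.6 295.3 xy mm [610.5 197.6] size [ 57.5 101.3] ang 85.2
[63, 63, 63, 69, 65, 74, 105, 162, 190, 192, 194, 182, 162, 145, 163, 183, 178, 185, 191, 180, 154, 129, 100, 93, 88, 66, 63, 62]
[145, 161, 178, 190, 186, 193, 190, 127, 56, 16, 8, 2, 2, 0, 13, 22, 26, 13, 9, 4]
[[561.6 194.   67.4]] [[561.2 155.5  67.4]] [[536.2 174.5  67.4]]
226 [73, 69, 71, 75, 73, 74, 116, 170, 192, 197, 196, 193, 184, 182, 194, 195, 195, 194, 195, 184, 160, 129, 81, 76, 76, 64, 70, 67, 68, 70]
228 [70, 69, 70, 73, 70, 80, 109, 164, 192, 195, 195, 183, 166, 149, 167, 186, 179, 186, 193, 182, 160, 137, 105, 93, 89, 66, 67, 68, 70, 71]
230 [71, 71, 69, 70, 76, 105, 120, 161, 191, 192, 189, 192, 192, 181, 181, 194, 195, 193, 198, 194, 170, 134, 100, 76, 71, 69, 68, 72, 69, 67]
```

move_arm([
  {"grip":0,"xyz":[-1,0.5,10],"angular":[0,0,0]},
  {"grip":0,"xyz":[-1,0.5,18],"angular":[0,0,0]},
  {"grip":0,"xyz":[-1,0.5,25],"angular":[0,0,0]},
  {"grip":0,"xyz":[-1,0.5,31],"angular":[0,0,0]},
  {"grip":0,"xyz":[-1,0.5,31],"angular":[0,0,0]},
  {"grip":0,"xyz":[-1,0.5,31],"angular":[0,0,0]},
])

```text
time_s: 19.15
tcp_pos: [0.6035, 0.1808, 0.0537]
ee_rot: [[-0.991, -0.132, -0.0], [-0.132, 0.991, -0.0], [0.0, -0.0, -1.0]]
wrist_force: [-0.0, 0.1, 0.2]
gripper_width: 0.41
gripper_force: 30.0
```

```bash
python3 f.py
```

```text
t 19.5 tcp [603.5 180.9  54.3] yaw 97.6 w 35.2 gf 30.0 F [-0.2  0.8 -1.3] M [ 0.023 -0.031 -0.004] j [  31.   33.  -12.   -0.  -45. -114.]
mean tcp [603.64 180.89  54.23] F [ 0.17 -0.06 -0.61 -0.02 -0.02  0.01] sd [0.38 0.16 0.59 0.05 0.02 0.03]
```

move_arm([
  {"grip":0,"xyz":[0,0,6],"angular":[0,0,0]},
  {"grip":0,"xyz":[0,0,11],"angular":[0,0,0]},
  {"grip":0,"xyz":[0,0,14],"angular":[0,0,0]},
  {"grip":0,"xyz":[0,0,14],"angular":[0,0,0]},
  {"grip":0,"xyz":[0,0,14],"angular":[0,0,0]},
])

```text
time_s: 20.0
tcp_pos: [0.603, 0.1806, 0.04]
ee_rot: [[-0.991, -0.133, -0.001], [-0.133, 0.991, -0.001], [0.001, -0.0, -1.0]]
wrist_force: [-1.9, -0.6, 3.4]
gripper_width: 0.407
gripper_force: 30.0
```

```bash
python3 f.py
```

```text
t 20.4 tcp [603.2 180.6  40.1] yaw 97.6 w 35.7 gf 30.0 F [-2.8 -1.2  4.1] M [-0.265  0.933 -0.046] j [  31.   34.  -12.   -0.  -44. -114.]
mean tcp [603.09 180.63  40.05] F [-2.6  -0.17  3.66 -0.19  0.74 -0.01] sd [0.46 0.42 0.62 0.03 0.07 0.03]
```

move_arm([
  {"grip":0.8,"xyz":[0,0,-0.5],"angular":[0,0,0]},
  {"grip":0.8,"xyz":[0,0,-0.5],"angular":[0,0,0]},
  {"grip":0.8,"xyz":[0,0,-0.5],"angular":[0,0,0]},
  {"grip":0.8,"xyz":[0,0,-0.5],"angular":[0,0,0]},
  {"grip":0.9,"xyz":[0,0,-20],"angular":[0,0,0]},
  {"grip":0.9,"xyz":[0,0,-60],"angular":[0,0,0]},
  {"grip":1,"xyz":[20,-30,-90],"angular":[0,0,0]},
  {"grip":1,"xyz":[60,-60,-90],"angular":[0,0,0]},
  {"grip":1,"xyz":[90,-95,-90],"angular":[0,0,0.1]},
  {"grip":1,"xyz":[110,-130,-90],"angular":[0,0,0.14]},
])

```text
time_s: 21.35
tcp_pos: [0.5096, 0.0361, 0.1303]
ee_rot: [[-1.0, 0.009, 0.0], [0.009, 1.0, 0.0], [-0.0, 0.0, -1.0]]
wrist_force: [1.5, -1.2, 0.2]
gripper_width: 0.996
gripper_force: 0.0
```

```bash
cat > j.py <<'E'
from h import *
d=cap("top"); s=cap("side")
for c,w,n in((d,(205,190,245,245),"top"),(s,(245,275,325,325),"side")):
    im=c["img"].astype(int); m=(im.min(2)>165)&(im.max(2)-im.min(2)<40); o=np.zeros_like(m);x0,y0,x1,y1=w;o[y0:y1,x0:x1]=m[y0:y1,x0:x1];print(n);blobs(c,o,.022,60)
E
python3 - <<'E'
from h import *
go((441,34.7,120,89.4),(441,34.7,50,89.4)); white(cap("top"))
E
python3 j.py
```

```text
t 21.4 tcp [509.6  36.1 130.3] yaw 89.5 w 86.6 gf 0.0 F [ 1.5 -1.2  0.2] M [ 0.039 -0.08  -0.029] j [  22.   18.  -25.   -0.  -47. -113.]
(441, 34.7, 120, 89.4) -> [68.6 -2.  10.3] [0.    0.    0.001]
(441, 34.7, 50, 89.4) -> [68.6 -2.1 80.3] [0.    0.    0.001]
px 277.4 273.2 xy mm [441.2  34.7] size [ 25.6 115.5] ang 89.4
px 239.6 231.3 xy mm [568.3 138.9] size [55.4 84.7] ang 22.4
top
px 214.7 237.6 xy mm [545.3 210.6] size [56.6 27.4] ang 55.7
px 236.1 232.7 xy mm [558.2 147.9] size [56. 51.] ang 21.9
px 224.1 208.2 xy mm [628.2 185.3] size [67.5 34.4] ang 6.4
side
px 287.8 299.4 xy mm [601.5 180.4] size [118.9  41.6] ang 7.1
```

move_arm([
  {"grip":1,"xyz":[40,-1,0],"angular":[0,0,0]},
  {"grip":1,"xyz":[68,-1,20],"angular":[0,0,0]},
  {"grip":1,"xyz":[68,-1,60],"angular":[0,0,0]},
  {"grip":1,"xyz":[68,-1,80],"angular":[0,0,0]},
  {"grip":1,"xyz":[68,-1,80],"angular":[0,0,0]},
  {"grip":1,"xyz":[68,-1,80],"angular":[0,0,0]},
])

```text
time_s: 22.1
tcp_pos: [0.4447, 0.0376, 0.0502]
ee_rot: [[-1.0, 0.006, 0.001], [0.006, 1.0, -0.0], [-0.001, -0.0, -1.0]]
wrist_force: [0.1, 0.6, 0.7]
gripper_width: 0.998
gripper_force: 0.0
```

```bash
python3 - <<'E'
from h import *
go((441,34.7,26.3,89.4)); white(cap("top"))
E
```

```text
t 22.1 tcp [444.7  37.6  50.2] yaw 89.7 w 86.8 gf 0.0 F [0.1 0.6 0.7] M [-0.021 -0.076 -0.021] j [  26.   20.  -38.    0.  -32. -116.]
(441, 34.7, 26.3, 89.4) -> [ 3.7 -2.9 23.9] [-0.     0.001  0.005]
px 277.1 287.4 xy mm [401.5  35. ] size [25.3 36.2] ang 89.3
px 243.8 268.8 xy mm [456.3 130. ] size [54.9 78. ] ang 26.2
px 226.7 230.7 xy mm [565.9 178.9] size [37.7 34.7] ang 7.8
```

move_arm([
  {"grip":1,"xyz":[3.5,-3,12],"angular":[0,0,0.005]},
  {"grip":1,"xyz":[3.5,-3,24],"angular":[0,0,0.005]},
  {"grip":1,"xyz":[3.5,-3,24],"angular":[0,0,0.005]},
  {"grip":0,"xyz":[3.5,-3,24],"angular":[0,0,0.005]},
  {"grip":0,"xyz":[3.5,-3,24],"angular":[0,0,0.005]},
  {"grip":0,"xyz":[3.5,-3,24],"angular":[0,0,0.005]},
  {"grip":0,"xyz":[3.5,-3,24],"angular":[0,0,0.005]},
  {"grip":0,"xyz":[3.5,-3,24],"angular":[0,0,0.005]},
  {"grip":0,"xyz":[3.5,-3,24],"angular":[0,0,0.005]},
  {"grip":0,"xyz":[3.5,-3,24],"angular":[0,0,0.005]},
])

```text
time_s: 23.15
tcp_pos: [0.4401, 0.0339, 0.026]
ee_rot: [[-1.0, 0.012, -0.0], [0.012, 1.0, -0.0], [0.0, -0.0, -1.0]]
wrist_force: [-0.3, -0.4, 0.5]
gripper_width: 0.451
gripper_force: 0.0
```

move_arm([
  {"grip":0,"xyz":[0,0,0],"angular":[0,0,0]},
  {"grip":0,"xyz":[0,0,0],"angular":[0,0,0]},
  {"grip":0,"xyz":[0,0,0],"angular":[0,0,0]},
  {"grip":0,"xyz":[0,0,-25],"angular":[0,0,0]},
  {"grip":0,"xyz":[0,0,-65],"angular":[0,0,0]},
  {"grip":0,"xyz":[0,0,-80],"angular":[0,0,0]},
  {"grip":0,"xyz":[0,0,-80],"angular":[0,0,0]},
])

```text
time_s: 23.85
tcp_pos: [0.4414, 0.0345, 0.1081]
ee_rot: [[-1.0, 0.012, 0.005], [0.012, 1.0, 0.002], [-0.005, 0.002, -1.0]]
wrist_force: [0.7, 0.7, -0.6]
gripper_width: 0.338
gripper_force: 30.0
```

```bash
python3 - <<'E'
from h import *
go((458,-77,100,89.4)); d=cap("top");im=d["img"].astype(int)
for rr in (249,252):print(rr,im[rr,298:342,0].tolist())
E
```

```text
t 23.9 tcp [441.4  34.5 108.1] yaw 89.3 w 29.4 gf 30.0 F [ 0.7  0.7 -0.6] M [ 0.015 -0.029  0.043] j [  26.   14.  -35.    0.  -40. -116.]
(458, -77, 100, 89.4) -> [ -17.8 -111.3    7.9] [ 0.002  0.005 -0.002]
249 [136, 136, 134, 134, 122, 116, 150, 153, 151, 140, 102, 55, 46, 48, 43, 51, 49, 46, 46, 43, 45, 48, 46, 45, 45, 44, 44, 49, 101, 153, 158, 155, 147, 155, 173, 172, 175, 178, 179, 182, 182, 183, 184, 182]
252 [189, 189, 189, 191, 170, 113, 53, 44, 41, 42, 44, 42, 40, 42, 46, 36, 43, 39, 43, 50, 49, 45, 48, 46, 51, 39, 45, 47, 93, 138, 157, 160, 131, 138, 197, 204, 202, 206, 205, 210, 208, 211, 213, 209]
```

move_arm([
  {"grip":0,"xyz":[-8,-40,0],"angular":[0,0,0]},
  {"grip":0,"xyz":[-15,-80,0],"angular":[0,0,0]},
  {"grip":0,"xyz":[-17,-111,0],"angular":[0,0,0]},
  {"grip":0,"xyz":[-17,-111,20],"angular":[0,0,0]},
  {"grip":0,"xyz":[-17,-111,47],"angular":[0,0,0]},
  {"grip":0,"xyz":[-17,-111,47],"angular":[0,0,0]},
  {"grip":0,"xyz":[-17,-111,47],"angular":[0,0,0]},
])

```text
time_s: 24.6
tcp_pos: [0.4548, -0.0775, 0.0579]
ee_rot: [[-1.0, 0.012, -0.004], [0.012, 1.0, -0.001], [0.004, -0.001, -1.0]]
wrist_force: [0.2, 0.7, -1.0]
gripper_width: 0.339
gripper_force: 30.0
```

```bash
python3 - <<'E'
from h import *
go((458,-77,40.2,89.4))
E
```

```text
t 24.6 tcp [454.8 -77.5  57.9] yaw 89.3 w 29.5 gf 30.0 F [ 0.2  0.7 -1. ] M [ 0.035 -0.115 -0.024] j [  11.   21.  -36.    0.  -34. -101.]
(458, -77, 40.2, 89.4) -> [-3.2  0.6 17.7] [-0.001 -0.004 -0.001]
```

move_arm([
  {"grip":0,"xyz":[-1,0,9],"angular":[0,0,0]},
  {"grip":0,"xyz":[-1,0,17],"angular":[0,0,0]},
  {"grip":0,"xyz":[-1,0,17.5],"angular":[0,0,0]},
  {"grip":0,"xyz":[-1,0,17.5],"angular":[0,0,0]},
])

```text
time_s: 25.0
tcp_pos: [0.4567, -0.0772, 0.0414]
ee_rot: [[-1.0, 0.012, -0.0], [0.012, 1.0, -0.0], [0.0, -0.0, -1.0]]
wrist_force: [0.2, -0.2, -0.7]
gripper_width: 0.337
gripper_force: 30.0
```

```bash
python3 - <<'E'
from h import *
go((458,-77,40,89.4))
E
```

```text
t 25.0 tcp [456.7 -77.2  41.4] yaw 89.3 w 29.3 gf 30.0 F [ 0.2 -0.2 -0.7] M [ 0.017  0.016 -0.034] j [  11.   22.  -36.    0.  -31. -101.]
(458, -77, 40, 89.4) -> [-1.3  0.2  1.4] [-0.    -0.    -0.001]
```

Set down, release, rise, then move to the tab (at about y −181.5).

move_arm([
  {"grip":0,"xyz":[0,0,1],"angular":[0,0,0]},
  {"grip":0,"xyz":[0,0,1],"angular":[0,0,0]},
  {"grip":0.7,"xyz":[0,0,1],"angular":[0,0,0]},
  {"grip":0.7,"xyz":[0,0,1],"angular":[0,0,0]},
  {"grip":0.7,"xyz":[0,0,1],"angular":[0,0,0]},
  {"grip":0.7,"xyz":[0,0,-10],"angular":[0,0,0]},
  {"grip":0.7,"xyz":[0,0,-50],"angular":[0,0,0]},
  {"grip":0.7,"xyz":[0,0,-85],"angular":[0,0,0]},
  {"grip":0.7,"xyz":[-40,-50,-85],"angular":[0,0,0]},
  {"grip":0.7,"xyz":[-77,-95,-85],"angular":[0,0,0]},
])

```text
time_s: 26.0
tcp_pos: [0.5204, -0.156, 0.1301]
ee_rot: [[-1.0, 0.009, 0.006], [0.009, 1.0, -0.0], [-0.006, -0.0, -1.0]]
wrist_force: [0.7, 1.3, -0.3]
gripper_width: 0.701
gripper_force: 0.0
```

```bash
python3 - <<'E'
from h import *
go((535.5,-181.4,120,89.4),(535.5,-181.4,71,89.4))
E
```

```text
t 26.0 tcp [ 520.4 -156.   130.1] yaw 89.5 w 61.0 gf 0.0 F [ 0.7  1.3 -0.3] M [ 0.09  -0.18  -0.049] j [  0.  21. -20.   0. -49. -91.]
(535.5, -181.4, 120, 89.4) -> [-15.3 -25.2  10.2] [-0.     0.006  0.002]
(535.5, -181.4, 71, 89.4) -> [-15.  -25.2  59.2] [-0.     0.006  0.002]
```

move_arm([
  {"grip":0.7,"xyz":[-2,-9,0],"angular":[0,0,0]},
  {"grip":0.7,"xyz":[-2,-9,0],"angular":[0,0,0]},
  {"grip":0.7,"xyz":[-2,-9,25],"angular":[0,0,0]},
  {"grip":0.7,"xyz":[-2,-9,25],"angular":[0,0,0]},
  {"grip":0.7,"xyz":[-2,-9,25],"angular":[0,0,0]},
])

```text
time_s: 26.5
tcp_pos: [0.5196, -0.1641, 0.1016]
ee_rot: [[-1.0, 0.011, -0.002], [0.011, 1.0, -0.0], [0.002, -0.0, -1.0]]
wrist_force: [0.6, 1.0, 0.6]
gripper_width: 0.696
gripper_force: 0.0
```

```bash
python3 - <<'E'
from h import *
go((535.5,-181.4,71,89.4))
E
```

```text
t 26.5 tcp [ 519.6 -164.1  101.6] yaw 89.4 w 60.6 gf 0.0 F [0.6 1.  0.6] M [-0.081 -0.053 -0.01 ] j [ -0.  23. -22.   0. -45. -90.]
(535.5, -181.4, 71, 89.4) -> [-16.1 -17.1  30.6] [-0.    -0.002 -0.   ]
```

move_arm([
  {"grip":0.7,"xyz":[-16,-17,0],"angular":[0,0,0]},
  {"grip":0.7,"xyz":[-16,-17,0],"angular":[0,0,0]},
  {"grip":0.7,"xyz":[-16,-17,15],"angular":[0,0,0]},
  {"grip":0.7,"xyz":[-16,-17,31],"angular":[0,0,0]},
  {"grip":0.7,"xyz":[-16,-17,31],"angular":[0,0,0]},
  {"grip":0.7,"xyz":[-16,-17,31],"angular":[0,0,0]},
])

```text
time_s: 27.1
tcp_pos: [0.5365, -0.1817, 0.0713]
ee_rot: [[-1.0, 0.011, 0.0], [0.011, 1.0, -0.0], [-0.0, -0.0, -1.0]]
wrist_force: [-0.1, 0.0, 0.6]
gripper_width: 0.7
gripper_force: 0.0
```

```bash
python3 - <<'E'
from h import *
go((535.5,-181.4,71,89.4))
E
```

```text
t 27.1 tcp [ 536.5 -181.7   71.3] yaw 89.3 w 60.9 gf 0.0 F [-0.1  0.   0.6] M [0.019 0.002 0.04 ] j [ -2.  27. -20.   0. -43. -88.]
(535.5, -181.4, 71, 89.4) -> [1.  0.3 0.3] [-0.     0.    -0.001]
```

move_arm([
  {"grip":0,"xyz":[0,0,0],"angular":[0,0,0]},
  {"grip":0,"xyz":[0,0,0],"angular":[0,0,0]},
  {"grip":0,"xyz":[0,0,0],"angular":[0,0,0]},
  {"grip":0,"xyz":[0,0,0],"angular":[0,0,0]},
  {"grip":0,"xyz":[0,0,0],"angular":[0,0,0]},
  {"grip":0,"xyz":[0,0,0],"angular":[0,0,0]},
  {"grip":0,"xyz":[0,0,0],"angular":[0,0,0]},
  {"grip":0,"xyz":[0,0,0],"angular":[0,0,0]},
  {"grip":0,"xyz":[0,0,0],"angular":[0,0,0]},
])

```text
time_s: 28.0
tcp_pos: [0.5363, -0.1822, 0.0705]
ee_rot: [[-1.0, 0.012, -0.0], [0.012, 1.0, -0.0], [0.0, -0.0, -1.0]]
wrist_force: [0.4, -0.7, 0.1]
gripper_width: 0.158
gripper_force: 30.0
```

move_arm([
  {"grip":0,"xyz":[0,3,0],"angular":[0,0,0]},
  {"grip":0,"xyz":[0,6,0],"angular":[0,0,0]},
  {"grip":0,"xyz":[0,9,0],"angular":[0,0,0]},
  {"grip":0,"xyz":[0,12,0],"angular":[0,0,0]},
  {"grip":0,"xyz":[0,15,0],"angular":[0,0,0]},
  {"grip":0,"xyz":[0,15,0],"angular":[0,0,0]},
  {"grip":0,"xyz":[0,15,0],"angular":[0,0,0]},
])

```text
time_s: 28.7
tcp_pos: [0.5364, -0.1669, 0.0704]
ee_rot: [[-1.0, 0.012, -0.0], [0.012, 1.0, 0.0], [0.0, 0.0, -1.0]]
wrist_force: [0.2, -0.4, -0.1]
gripper_width: 0.162
gripper_force: 30.0
```

```bash
python3 f.py
```

```text
t 29.1 tcp [ 536.4 -167.1   70.4] yaw 89.3 w 14.0 gf 30.0 F [-1.1 -0.2 -0. ] M [-0.179  0.207  0.202] j [ -1.  27. -21.  -0. -42. -90.]
mean tcp [ 536.38 -167.02   70.43] F [-0.91 -0.77  0.14 -0.21  0.22  0.22] sd [0.66 0.63 0.29 0.02 0.03 0.03]
```

move_arm([
  {"grip":0,"xyz":[0,3,0],"angular":[0,0,0]},
  {"grip":0,"xyz":[0,6,0],"angular":[0,0,0]},
  {"grip":0,"xyz":[0,7,0],"angular":[0,0,0]},
  {"grip":0,"xyz":[0,7,0],"angular":[0,0,0]},
  {"grip":0,"xyz":[0,7,0],"angular":[0,0,0]},
])

```text
time_s: 29.55
tcp_pos: [0.5364, -0.1601, 0.0704]
ee_rot: [[-1.0, 0.012, -0.0], [0.012, 1.0, -0.0], [0.0, -0.0, -1.0]]
wrist_force: [-1.8, -2.3, 0.2]
gripper_width: 0.156
gripper_force: 30.0
```

```bash
python3 f.py
```

```text
t 29.9 tcp [ 536.4 -160.1   70.4] yaw 89.3 w 14.0 gf 30.0 F [-2.1 -2.5  1. ] M [-0.571  0.483  0.217] j [ -0.  27. -21.  -0. -42. -91.]
mean tcp [ 536.44 -160.11   70.43] F [-1.62 -2.29  0.49 -0.61  0.42  0.23] sd [0.46 0.36 0.39 0.02 0.05 0.03]
```

move_arm([
  {"grip":0,"xyz":[0,1,0],"angular":[0,0,0]},
  {"grip":0,"xyz":[0,1.8,0],"angular":[0,0,0]},
  {"grip":0,"xyz":[0,1.8,0],"angular":[0,0,0]},
  {"grip":0,"xyz":[0,1.8,0],"angular":[0,0,0]},
])

```text
time_s: 30.3
tcp_pos: [0.5365, -0.1584, 0.0704]
ee_rot: [[-1.0, 0.012, -0.0], [0.012, 1.0, -0.0], [0.0, -0.0, -1.0]]
wrist_force: [-2.0, -2.6, -0.5]
gripper_width: 0.158
gripper_force: 30.0
```

```bash
python3 f.py
```

```text
t 30.6 tcp [ 536.5 -158.3   70.4] yaw 89.3 w 13.8 gf 30.0 F [-1.4 -2.8  0.2] M [-1.11   0.656  0.274] j [  0.  27. -21.   0. -42. -91.]
mean tcp [ 536.48 -158.35   70.43] F [-2.09 -3.37  0.15 -1.07  0.62  0.25] sd [0.49 0.98 0.32 0.03 0.03 0.05]
```

move_arm([
  {"grip":0,"xyz":[0,0.4,0],"angular":[0,0,0]},
  {"grip":0,"xyz":[0,0.4,0],"angular":[0,0,0]},
  {"grip":0,"xyz":[0,0.4,0],"angular":[0,0,0]},
  {"grip":0,"xyz":[0,0.4,0],"angular":[0,0,0]},
])

```text
time_s: 31.05
tcp_pos: [0.5365, -0.1579, 0.0704]
ee_rot: [[-1.0, 0.012, -0.0], [0.012, 1.0, -0.0], [0.0, -0.0, -1.0]]
wrist_force: [-1.8, -3.6, 0.9]
gripper_width: 0.155
gripper_force: 30.0
```

move_arm([
  {"grip":0,"xyz":[0,-3,0],"angular":[0,0,0]},
  {"grip":0,"xyz":[0,-7,0],"angular":[0,0,0]},
  {"grip":0,"xyz":[0,-12,0],"angular":[0,0,0]},
  {"grip":0,"xyz":[0,-17,0],"angular":[0,0,0]},
  {"grip":0,"xyz":[0,-22,0],"angular":[0,0,0]},
  {"grip":0,"xyz":[0,-22,0],"angular":[0,0,0]},
  {"grip":0,"xyz":[0,-22,0],"angular":[0,0,0]},
  {"grip":0.45,"xyz":[0,-22,0],"angular":[0,0,0]},
  {"grip":0.45,"xyz":[0,-22,0],"angular":[0,0,0]},
  {"grip":0.45,"xyz":[0,-22,0],"angular":[0,0,0]},
])

```text
time_s: 32.05
tcp_pos: [0.5375, -0.1797, 0.0708]
ee_rot: [[-1.0, 0.012, 0.002], [0.012, 1.0, -0.0], [-0.002, -0.0, -1.0]]
wrist_force: [1.0, -0.4, -0.5]
gripper_width: 0.348
gripper_force: 0.0
```

```bash
python3 - <<'E'
from h import *
go((458,-69,130,89.4))
E
```

```text
t 32.0 tcp [ 537.5 -179.7   70.8] yaw 89.3 w 30.3 gf 0.0 F [ 1.  -0.4 -0.5] M [ 0.015 -0.025 -0.024] j [ -2.  27. -20.   0. -42. -89.]
(458, -69, 130, 89.4) -> [ 80.6 109.8 -59.4] [-0.     0.002 -0.002]
```

move_arm([
  {"grip":0.6,"xyz":[0,0,-30],"angular":[0,0,0]},
  {"grip":0.9,"xyz":[0,0,-60],"angular":[0,0,0]},
  {"grip":0.9,"xyz":[30,35,-60],"angular":[0,0,0]},
  {"grip":0.9,"xyz":[58,70,-60],"angular":[0,0,0]},
  {"grip":0.9,"xyz":[81,105,-60],"angular":[0,0,0]},
  {"grip":0.9,"xyz":[81,110,-60],"angular":[0,0,0]},
  {"grip":0.9,"xyz":[81,110,-20],"angular":[0,0,0]},
  {"grip":0.9,"xyz":[81,110,11],"angular":[0,0,0]},
  {"grip":0.9,"xyz":[81,110,11],"angular":[0,0,0]},
  {"grip":0.9,"xyz":[81,110,11],"angular":[0,0,0]},
])

```text
time_s: 33.05
tcp_pos: [0.4577, -0.069, 0.0598]
ee_rot: [[-1.0, 0.012, 0.0], [0.012, 1.0, -0.0], [-0.0, -0.0, -1.0]]
wrist_force: [0.9, -0.1, 0.5]
gripper_width: 0.899
gripper_force: 0.0
```

```bash
python3 - <<'E'
from h import *
go((457,-68,40.2,89.4))
E
```

```text
t 33.0 tcp [457.7 -69.   59.8] yaw 89.3 w 78.3 gf 0.0 F [ 0.9 -0.1  0.5] M [-0.043 -0.049 -0.005] j [  12.   20.  -35.    0.  -34. -102.]
(457, -68, 40.2, 89.4) -> [ 0.7  1.  19.6] [-0.     0.    -0.001]
```

move_arm([
  {"grip":0.9,"xyz":[0,1,12],"angular":[0,0,0]},
  {"grip":0.9,"xyz":[0,1,19.5],"angular":[0,0,0]},
  {"grip":0.9,"xyz":[0,1,19.5],"angular":[0,0,0]},
  {"grip":0,"xyz":[0,1,19.5],"angular":[0,0,0]},
  {"grip":0,"xyz":[0,1,19.5],"angular":[0,0,0]},
  {"grip":0,"xyz":[0,1,19.5],"angular":[0,0,0]},
  {"grip":0,"xyz":[0,1,19.5],"angular":[0,0,0]},
  {"grip":0,"xyz":[0,1,19.5],"angular":[0,0,0]},
  {"grip":0,"xyz":[0,1,19.5],"angular":[0,0,0]},
  {"grip":0,"xyz":[0,1,19.5],"angular":[0,0,0]},
])

```text
time_s: 34.05
tcp_pos: [0.4562, -0.0682, 0.0399]
ee_rot: [[-1.0, 0.012, -0.001], [0.012, 1.0, -0.0], [0.001, -0.0, -1.0]]
wrist_force: [-0.7, -4.0, 2.1]
gripper_width: 0.352
gripper_force: 2.4
```

move_arm([
  {"grip":0,"xyz":[0,0,0],"angular":[0,0,0]},
  {"grip":0,"xyz":[0,0,0],"angular":[0,0,0]},
  {"grip":0,"xyz":[0,0,0],"angular":[0,0,0]},
  {"grip":0,"xyz":[0,0,-20],"angular":[0,0,0]},
  {"grip":0,"xyz":[0,0,-60],"angular":[0,0,0]},
  {"grip":0,"xyz":[0,0,-90],"angular":[0,0,0]},
  {"grip":0,"xyz":[0,0,-90],"angular":[0,0,0]},
])

```text
time_s: 34.75
tcp_pos: [0.4601, -0.0671, 0.1339]
ee_rot: [[-1.0, 0.011, 0.011], [0.011, 1.0, 0.002], [-0.011, 0.002, -1.0]]
wrist_force: [0.9, -0.3, -1.4]
gripper_width: 0.341
gripper_force: 30.0
```

```bash
python3 - <<'E'
from h import *
go((422,-221,120,178),(422,-221,120,2),(422,-221,120,90)); 
E
```

```text
t 34.8 tcp [460.1 -67.1 133.9] yaw 89.4 w 29.7 gf 30.0 F [ 0.9 -0.3 -1.4] M [-0.052 -0.13   0.02 ] j [  12.   13.  -31.    0.  -45. -102.]
(422, -221, 120, 178) -> [  36.6 -154.3   13.2] [-0.007  0.01  -1.547]
(422, -221, 120, 2) -> [  36.6 -154.3   13.2] [0.01  0.007 1.525]
(422, -221, 120, 90) -> [  36.6 -154.3   13.2] [ 0.002  0.011 -0.011]
```

move_arm([
  {"grip":0,"xyz":[4,-16,0],"angular":[0,0,-0.14]},
  {"grip":0,"xyz":[8,-32,0],"angular":[0,0,-0.28]},
  {"grip":0,"xyz":[12,-48,0],"angular":[0,0,-0.42]},
  {"grip":0,"xyz":[16,-64,0],"angular":[0,0,-0.56]},
  {"grip":0,"xyz":[20,-80,0],"angular":[0,0,-0.7]},
  {"grip":0,"xyz":[24,-96,0],"angular":[0,0,-0.84]},
  {"grip":0,"xyz":[28,-112,0],"angular":[0,0,-0.98]},
  {"grip":0,"xyz":[32,-128,0],"angular":[0,0,-1.12]},
  {"grip":0,"xyz":[36,-144,0],"angular":[0,0,-1.26]},
  {"grip":0,"xyz":[37,-154,0],"angular":[0,0,-1.4]},
])

```text
time_s: 35.75
tcp_pos: [0.4172, -0.2218, 0.1288]
ee_rot: [[-0.177, -0.984, -0.001], [-0.984, 0.177, 0.001], [-0.001, 0.001, -1.0]]
wrist_force: [0.0, -0.4, -1.4]
gripper_width: 0.34
gripper_force: 30.0
```

move_arm([
  {"grip":0,"xyz":[0,0,0],"angular":[0,0,-0.14]},
  {"grip":0,"xyz":[0,0,20],"angular":[0,0,-0.145]},
  {"grip":0,"xyz":[0,0,50],"angular":[0,0,-0.145]},
  {"grip":0,"xyz":[0,0,50],"angular":[0,0,-0.145]},
  {"grip":0,"xyz":[0,0,50],"angular":[0,0,-0.145]},
])

```text
time_s: 36.25
tcp_pos: [0.4177, -0.2213, 0.0794]
ee_rot: [[-0.037, -0.999, -0.002], [-0.999, 0.037, 0.0], [-0.0, 0.002, -1.0]]
wrist_force: [-0.0, -0.3, -0.7]
gripper_width: 0.338
gripper_force: 30.0
```

```bash
python3 - <<'E'
from h import *
go((422,-221,31,178)); s=cap("side"); crop(s,300,140,400,215,6,"tray.png")
E
```

```text
t 36.2 tcp [ 417.7 -221.3   79.4] yaw 177.9 w 29.4 gf 30.0 F [-0.  -0.3 -0.7] M [-0.012  0.042  0.017] j [ -8.  19. -33.   0. -38.   6.]
(422, -221, 31, 178) -> [-0.4 -4.4 48.4] [ 0.002  0.    -0.003]
```

View pics/tray.png

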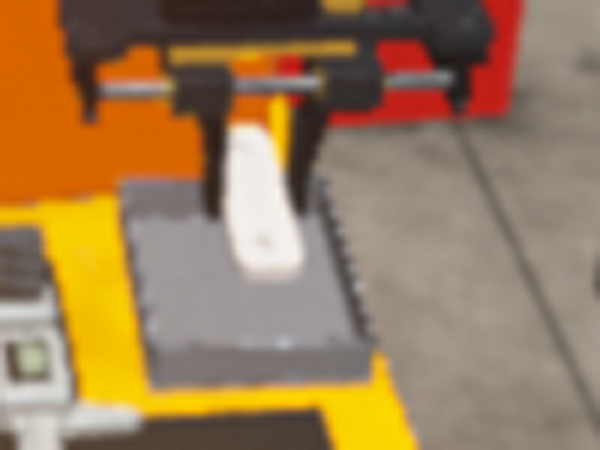

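The narrow blank (240–300, 130–275) hangs aligned over the tray. Lowering and releasing.

move_arm([
  {"grip":0,"xyz":[0,-4,20],"angular":[0,0,0]},
  {"grip":0,"xyz":[0,-4,38],"angular":[0,0,0]},
  {"grip":0,"xyz":[0,-4,48],"angular":[0,0,0]},
  {"grip":0,"xyz":[0,-4,49],"angular":[0,0,0]},
  {"grip":0,"xyz":[0,-4,49],"angular":[0,0,0]},
  {"grip":0.5,"xyz":[0,-4,49],"angular":[0,0,0]},
  {"grip":0.5,"xyz":[0,-4,49],"angular":[0,0,0]},
  {"grip":0.5,"xyz":[0,-4,49],"angular":[0,0,0]},
  {"grip":0.5,"xyz":[0,-4,20],"angular":[0,0,0]},
  {"grip":0.5,"xyz":[0,-4,-30],"angular":[0,0,0]},
])

```text
time_s: 37.3
tcp_pos: [0.4196, -0.2211, 0.1085]
ee_rot: [[-0.038, -0.999, -0.008], [-0.999, 0.038, 0.002], [-0.001, 0.008, -1.0]]
wrist_force: [0.9, 0.3, -0.1]
gripper_width: 0.496
gripper_force: 0.0
```

```bash
python3 - <<'E'
from h import *
go((422,-221,150,178)); s=cap("side"); im=s["img"].astype(int); m=(im.min(2)>185)&(im.max(2)-im.min(2)<40); o=np.zeros_like(m); o[155:210,318:370]=m[155:210,318:370]; blobs(s,o,.011,20)
E
python3 j.py
```

```text
t 37.3 tcp [ 419.6 -221.1  108.5] yaw 177.8 w 43.1 gf 0.0 F [ 0.9  0.3 -0.1] M [-0.019 -0.045  0.009] j [ -8.  17. -31.  -0. -43.   6.]
(422, -221, 150, 178) -> [ -0.3  -2.1 -41.5] [ 0.008  0.001 -0.004]
px 339.0 186.1 xy mm [ 420.6 -228.7] size [113.1  32.1] ang 87.8
top
px 225.2 217.0 xy mm [603.1 182.5] size [117.9  33.8] ang 7.3
side
px 287.8 299.5 xy mm [601.6 180.6] size [119.3  42.2] ang 6.8
```

```bash
python3 - <<'E'
from h import *
s=cap("side"); d=cap("top")
a=cv2.resize(d["img"][145:190,225:275,::-1],None,fx=8,fy=8,interpolation=3); b=cv2.resize(s["img"][205:250,210:260,::-1],None,fx=8,fy=8,interpolation=3)
cv2.imwrite("pics/knob2.png",np.hstack([a,b]))
E
```

```text
(no output)
```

View pics/knob2.png

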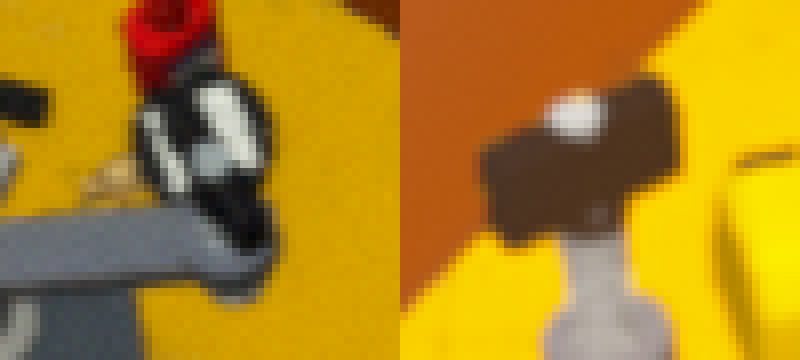

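```bash
python3 - <<'E'
from h import *
s=cap("side"); d=cap("top")
def tri(a,b):
    c1,v1=ray(d,[a]);c2,v2=ray(s,[b]);k=np.linalg.lstsq(np.c_[v1[0],-v2[0]],c2-c1,rcond=None)[0]
    p,q=c1+v1[0]*k[0],c2+v2[0]*k[1];return np.round((p+q)/2*1000,1),np.round(np.linalg.norm(p-q)*1000,1)
print(tri((250.9,164.4),(232.1,219)))
for z in(.165,.17,.175):
    P=plane(s,[(220,223.75),(242.75,214.75)],z)*1000; v=P[0]-P[1]; print(z,P.round(),np.degrees(np.arctan2(v[1],v[0])).round(1),np.linalg.norm(v).round(1))
    Q=plane(d,[(250.9,164.4),(256.3,175)],z)*1000; v=Q[0]-Q[1]; print(Q.round(),np.degrees(np.arctan2(v[1],v[0])).round(1))
go((500,-100,260,115),(706,97,260,115),(706,97,240,115))
E
```

```text
(array([705.3,  99.6, 181.7]), np.float64(2.4))
0.165 [[730.  93. 165.]
 [685.  69. 165.]] 28.2 51.5
[[712. 100. 165.]
 [683.  86. 165.]] 25.9
0.17 [[729.  99. 170.]
 [684.  75. 170.]] 28.2 51.0
[[710. 100. 170.]
 [681.  86. 170.]] 25.9
0.175 [[728. 105. 175.]
 [684.  81. 175.]] 28.2 50.4
[[709. 100. 175.]
 [680.  86. 175.]] 25.9
t 37.6 tcp [ 420.9 -221.4  109. ] yaw 177.8 w 43.9 gf 0.0 F [0.6 1.  0.2] M [ 0.065  0.114 -0.042] j [ -8.  17. -31.  -0. -43.   6.]
(500, -100, 260, 115) -> [-124.4  -74.  -151.1] [ 2.000e-03 -1.000e-03  1.096e+00]
(706, 97, 260, 115) -> [-329.1 -272.3 -151.4] [ 2.000e-03 -1.000e-03  1.096e+00]
(706, 97, 240, 115) -> [-329.1 -272.4 -131.4] [ 2.000e-03 -1.000e-03  1.096e+00]
```

move_arm([
  {"grip":0.7,"xyz":[0,0,-45],"angular":[0,0,-0.14]},
  {"grip":0.7,"xyz":[0,0,-90],"angular":[0,0,-0.28]},
  {"grip":0.7,"xyz":[0,0,-135],"angular":[0,0,-0.42]},
  {"grip":0.7,"xyz":[-40,-20,-150],"angular":[0,0,-0.56]},
  {"grip":0.7,"xyz":[-80,-40,-150],"angular":[0,0,-0.7]},
  {"grip":0.7,"xyz":[-115,-65,-150],"angular":[0,0,-0.84]},
  {"grip":0.7,"xyz":[-145,-95,-150],"angular":[0,0,-0.98]},
  {"grip":0.7,"xyz":[-175,-125,-150],"angular":[0,0,-1.12]},
  {"grip":0.7,"xyz":[-205,-155,-150],"angular":[0,0,-1.26]},
  {"grip":0.7,"xyz":[-235,-185,-150],"angular":[0,0,-1.4]},
])

```text
time_s: 38.65
tcp_pos: [0.6163, 0.0076, 0.2579]
ee_rot: [[0.98, -0.201, -0.003], [-0.201, -0.98, -0.001], [-0.003, 0.002, -1.0]]
wrist_force: [0.7, 0.3, 0.6]
gripper_width: 0.699
gripper_force: 0.0
```

```bash
python3 - <<'E'
from h import *
go((706,98,240,297))
E
```

```text
t 38.6 tcp [616.3   7.6 257.9] yaw -101.6 w 60.8 gf 0.0 F [0.7 0.3 0.6] M [-0.045  0.022 -0.007] j [ 16.  21.   0.  -0. -70.  63.]
(706, 98, 240, 297) -> [  69.7 -106.6   17.5] [ 0.     0.004 -0.674]
```

move_arm([
  {"grip":0.7,"xyz":[17,-26,0],"angular":[0,0,-0.14]},
  {"grip":0.7,"xyz":[34,-52,0],"angular":[0,0,-0.28]},
  {"grip":0.7,"xyz":[51,-78,0],"angular":[0,0,-0.42]},
  {"grip":0.7,"xyz":[62,-96,0],"angular":[0,0,-0.56]},
  {"grip":0.7,"xyz":[65,-102,10],"angular":[0,0,-0.64]},
  {"grip":0.7,"xyz":[65,-102,10],"angular":[0,0,-0.64]},
  {"grip":0.7,"xyz":[65,-102,10],"angular":[0,0,-0.64]},
])

```text
time_s: 39.35
tcp_pos: [0.6999, 0.0923, 0.248]
ee_rot: [[0.909, 0.416, -0.003], [0.416, -0.909, -0.001], [-0.004, -0.0, -1.0]]
wrist_force: [0.1, -0.4, 0.7]
gripper_width: 0.702
gripper_force: 0.0
```

```bash
python3 - <<'E'
from h import *
go((706,98,215,297),(706,98,178,297))
E
```

```text
t 39.4 tcp [699.9  92.3 248. ] yaw -65.4 w 61.1 gf 0.0 F [ 0.1 -0.4  0.7] M [-0.118  0.092  0.026] j [ 21.  30.  14.   0. -74.  94.]
(706, 98, 215, 297) -> [ 8.  -2.6 33. ] [-0.     0.004 -0.042]
(706, 98, 178, 297) -> [ 8.2 -2.6 70. ] [-0.     0.004 -0.042]
```

move_arm([
  {"grip":0.7,"xyz":[7,-2,0],"angular":[0,0,-0.042]},
  {"grip":0.7,"xyz":[7,-2,20],"angular":[0,0,-0.042]},
  {"grip":0.7,"xyz":[7,-2,40],"angular":[0,0,-0.042]},
  {"grip":0.7,"xyz":[7,-2,55],"angular":[0,0,-0.042]},
  {"grip":0.7,"xyz":[7,-2,66],"angular":[0,0,-0.042]},
  {"grip":0.7,"xyz":[7,-2,66],"angular":[0,0,-0.042]},
  {"grip":0.7,"xyz":[7,-2,66],"angular":[0,0,-0.042]},
])

```text
time_s: 40.05
tcp_pos: [0.7062, 0.097, 0.1847]
ee_rot: [[0.89, 0.455, 0.001], [0.455, -0.89, -0.0], [0.001, 0.001, -1.0]]
wrist_force: [0.1, 0.8, 1.0]
gripper_width: 0.699
gripper_force: 0.0
```

```bash
python3 - <<'E'
from h import *
go((706,98,180,297)); s=cap("side"); crop(s,195,185,275,245,8,"k3.png")
E
```

```text
t 40.0 tcp [706.2  97.  184.7] yaw -62.9 w 60.8 gf 0.0 F [0.1 0.8 1. ] M [-0.104  0.08   0.004] j [ 21.  33.   9.   0. -66.  96.]
(706, 98, 180, 297) -> [ 0.3 -1.   4.7] [ 0.001 -0.001  0.001]
```

View pics/k3.png

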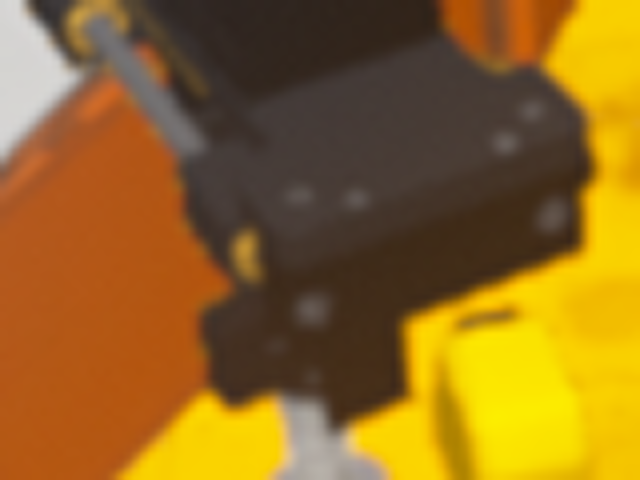

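The finger (tip at 340,425) straddles the bar at good height. Closing on the knob.

move_arm([
  {"grip":0,"xyz":[0,-1,2],"angular":[0,0,0]},
  {"grip":0,"xyz":[0,-1,2],"angular":[0,0,0]},
  {"grip":0,"xyz":[0,-1,2],"angular":[0,0,0]},
  {"grip":0,"xyz":[0,-1,2],"angular":[0,0,0]},
  {"grip":0,"xyz":[0,-1,2],"angular":[0,0,0]},
  {"grip":0,"xyz":[0,-1,2],"angular":[0,0,0]},
  {"grip":0,"xyz":[0,-1,2],"angular":[0,0,0]},
  {"grip":0,"xyz":[0,-1,2],"angular":[0,0,0]},
  {"grip":0,"xyz":[0,-1,2],"angular":[0,0,0]},
  {"grip":0,"xyz":[0,-1,2],"angular":[0,0,0]},
])

```text
time_s: 41.1
tcp_pos: [0.7053, 0.097, 0.1819]
ee_rot: [[0.89, 0.455, -0.001], [0.455, -0.89, -0.002], [-0.001, 0.001, -1.0]]
wrist_force: [0.9, -5.0, -1.1]
gripper_width: 0.167
gripper_force: 29.0
```

```bash
python3 f.py
```

```text
t 41.5 tcp [705.3  97.  181.9] yaw -62.9 w 14.3 gf 29.0 F [ 0.4 -5.9  0.1] M [-1.669e+00 -1.000e-03  1.380e-01] j [ 21.  33.   9.   0. -66.  96.]
mean tcp [705.31  97.03 181.92] F [ 0.77 -5.86 -0.39 -1.68 -0.03  0.13] sd [0.26 0.57 0.62 0.01 0.02 0.03]
```

move_arm([
  {"grip":0,"xyz":[-0.5,0.9,0],"angular":[0,0,0]},
  {"grip":0,"xyz":[-0.5,0.9,0],"angular":[0,0,0]},
  {"grip":0,"xyz":[-0.5,0.9,0],"angular":[0,0,0]},
])

```text
time_s: 41.75
tcp_pos: [0.7053, 0.0969, 0.1819]
ee_rot: [[0.89, 0.456, -0.0], [0.456, -0.89, -0.0], [-0.0, 0.0, -1.0]]
wrist_force: [0.7, -3.9, 0.8]
gripper_width: 0.162
gripper_force: 29.0
```

```bash
python3 f.py
```

```text
t 42.1 tcp [705.3  97.  181.9] yaw -62.9 w 14.0 gf 29.0 F [-0.7 -4.1  0.3] M [-1.525  0.061  0.106] j [ 21.  33.   9.   0. -66.  96.]
mean tcp [705.32  96.95 181.92] F [ 0.02 -4.42 -0.28 -1.42  0.1   0.13] sd [0.48 0.39 0.76 0.06 0.03 0.03]
```

```bash
cat > arc.py <<'E'
from h import *
import sys
go(); s=r.sense();R=s["ee_rot"];p=s["tcp_pos"]*1000;P=np.array([697.0,191.6,p[2]])
for th in np.arange(1,11)*float(sys.argv[1]):
    q=P+Ro.from_euler("z",-th).apply(p-P); print(round(th,2),np.round(R.T@(q-p),1).tolist())
E
python3 arc.py 0.1
```

```text
t 42.1 tcp [705.3  97.  181.9] yaw -62.9 w 14.0 gf 29.0 F [-0.7 -4.1  0.3] M [-1.525  0.061  0.106] j [ 21.  33.   9.   0. -66.  96.]
0.1 [-8.6, -4.0, 0.0]
0.2 [-16.8, -8.8, 0.0]
0.3 [-24.4, -14.5, 0.0]
0.4 [-31.5, -20.9, 0.0]
0.5 [-37.8, -27.9, 0.0]
0.6 [-43.5, -35.5, 0.0]
0.7 [-48.3, -43.7, 0.0]
0.8 [-52.3, -52.3, 0.0]
0.9 [-55.4, -61.3, 0.0]
1.0 [-57.6, -70.5, 0.0]
```

move_arm([
  {"grip":0,"xyz":[-8.6,-4,0],"angular":[0,0,0.1]},
  {"grip":0,"xyz":[-16.8,-8.8,0],"angular":[0,0,0.2]},
  {"grip":0,"xyz":[-24.4,-14.5,0],"angular":[0,0,0.3]},
  {"grip":0,"xyz":[-31.5,-20.9,0],"angular":[0,0,0.4]},
  {"grip":0,"xyz":[-37.8,-27.9,0],"angular":[0,0,0.5]},
  {"grip":0,"xyz":[-43.5,-35.5,0],"angular":[0,0,0.6]},
  {"grip":0,"xyz":[-48.3,-43.7,0],"angular":[0,0,0.7]},
  {"grip":0,"xyz":[-48.3,-43.7,0],"angular":[0,0,0.7]},
  {"grip":0,"xyz":[-48.3,-43.7,0],"angular":[0,0,0.7]},
])

```text
time_s: 43.0
tcp_pos: [0.642, 0.1149, 0.1817]
ee_rot: [[0.975, -0.222, -0.001], [-0.222, -0.975, 0.001], [-0.001, -0.001, -1.0]]
wrist_force: [-2.4, 0.2, -0.6]
gripper_width: 0.155
gripper_force: 29.8
```

```bash
python3 arc.py 0.1
```

```text
t 43.0 tcp [642.  114.9 181.7] yaw -102.9 w 13.5 gf 29.8 F [-2.4  0.2 -0.6] M [0.118 0.845 0.052] j [ 24.  27.  -1.  -0. -62.  53.]
0.1 [-8.5, -4.1, 0.0]
0.2 [-16.5, -9.0, 0.0]
0.3 [-24.1, -14.7, 0.0]
0.4 [-31.0, -21.1, 0.1]
0.5 [-37.2, -28.2, 0.1]
0.6 [-42.7, -35.9, 0.1]
0.7 [-47.4, -44.0, 0.1]
0.8 [-51.3, -52.6, 0.1]
0.9 [-54.3, -61.6, 0.1]
1.0 [-56.4, -70.8, 0.1]
```

move_arm([
  {"grip":0,"xyz":[-8.5,-4.1,0],"angular":[0,0,0.1]},
  {"grip":0,"xyz":[-16.5,-9,0],"angular":[0,0,0.2]},
  {"grip":0,"xyz":[-24.1,-14.7,0],"angular":[0,0,0.3]},
  {"grip":0,"xyz":[-31,-21.1,0],"angular":[0,0,0.4]},
  {"grip":0,"xyz":[-37.2,-28.2,0],"angular":[0,0,0.5]},
  {"grip":0,"xyz":[-42.7,-35.9,0],"angular":[0,0,0.6]},
  {"grip":0,"xyz":[-47.4,-44,0],"angular":[0,0,0.7]},
  {"grip":0,"xyz":[-51.3,-52.6,0],"angular":[0,0,0.8]},
  {"grip":0,"xyz":[-51.3,-52.6,0],"angular":[0,0,0.8]},
  {"grip":0,"xyz":[-51.3,-52.6,0],"angular":[0,0,0.8]},
])

```text
time_s: 44.0
tcp_pos: [0.6043, 0.1774, 0.1816]
ee_rot: [[0.52, -0.854, -0.0], [-0.854, -0.52, 0.001], [-0.001, -0.0, -1.0]]
wrist_force: [-1.7, 2.0, -1.8]
gripper_width: 0.161
gripper_force: 29.8
```

```bash
python3 f.py; python3 arc.py 0.02
```

```text
t 44.4 tcp [604.3 177.1 181.7] yaw -148.8 w 13.8 gf 29.8 F [-1.4  2.9 -2.6] M [0.895 0.573 0.163] j [ 31.  25.  -4.  -0. -60.   0.]
mean tcp [604.32 177.18 181.64] F [-1.73  2.59 -2.57  0.72  0.72  0.12] sd [0.33 0.5  0.47 0.13 0.04 0.03]
t 44.4 tcp [604.3 177.1 181.7] yaw -148.8 w 13.8 gf 29.8 F [-1.4  2.9 -2.6] M [0.895 0.573 0.163] j [ 31.  25.  -4.  -0. -60.   0.]
0.02 [-1.7, -0.7, 0.0]
0.04 [-3.4, -1.5, 0.0]
0.06 [-5.1, -2.3, 0.0]
0.08 [-6.8, -3.1, 0.0]
0.1 [-8.5, -4.0, 0.0]
0.12 [-10.1, -4.9, 0.0]
0.14 [-11.8, -5.8, 0.0]
0.16 [-13.4, -6.8, 0.0]
0.18 [-15.0, -7.8, 0.0]
0.2 [-16.5, -8.8, 0.0]
```

move_arm([
  {"grip":0,"xyz":[-1.7,-0.7,0],"angular":[0,0,0.02]},
  {"grip":0,"xyz":[-3.4,-1.5,0],"angular":[0,0,0.035]},
  {"grip":0,"xyz":[-5.1,-2.3,0],"angular":[0,0,0.035]},
  {"grip":0,"xyz":[-5.1,-2.3,0],"angular":[0,0,0.035]},
  {"grip":0,"xyz":[-5.1,-2.3,0],"angular":[0,0,0.035]},
])

```text
time_s: 44.85
tcp_pos: [0.6038, 0.1802, 0.1816]
ee_rot: [[0.487, -0.874, -0.001], [-0.874, -0.487, -0.004], [0.003, 0.003, -1.0]]
wrist_force: [1.1, -5.3, -5.0]
gripper_width: 0.155
gripper_force: 29.8
```

```bash
python3 f.py
```

```text
t 45.2 tcp [603.8 180.2 181.6] yaw -150.9 w 13.7 gf 29.8 F [ 2.1 -5.  -5.5] M [-1.596 -0.381  0.129] j [ 31.  25.  -4.   0. -61.  -2.]
mean tcp [603.83 180.21 181.61] F [ 1.48 -5.26 -5.06 -1.56 -0.4   0.12] sd [0.42 0.56 0.59 0.03 0.02 0.02]
```

move_arm([
  {"grip":0,"xyz":[1.7,1,2.7],"angular":[0,0,0.12]},
  {"grip":0,"xyz":[1.7,1,3.4],"angular":[0,0,0.24]},
  {"grip":0,"xyz":[1.7,1,4.1],"angular":[0,0,0.36]},
  {"grip":0,"xyz":[1.7,1,4.8],"angular":[0,0,0.48]},
  {"grip":0,"xyz":[1.7,1,5.4],"angular":[0,0,0.6]},
  {"grip":0,"xyz":[1.7,1,6.1],"angular":[0,0,0.72]},
  {"grip":0,"xyz":[1.7,1,6.8],"angular":[0,0,0.84]},
  {"grip":0,"xyz":[1.7,1,7.5],"angular":[0,0,0.96]},
  {"grip":0,"xyz":[1.7,1,8.2],"angular":[0,0,1.08]},
  {"grip":0,"xyz":[1.7,1,8.9],"angular":[0,0,1.2]},
])

```text
time_s: 46.2
tcp_pos: [0.6047, 0.1799, 0.1746]
ee_rot: [[-0.641, -0.768, 0.003], [-0.768, 0.641, -0.001], [-0.001, -0.003, -1.0]]
wrist_force: [0.3, -2.7, -0.4]
gripper_width: 0.16
gripper_force: 29.8
```

```bash
python3 f.py
```

```text
t 46.5 tcp [604.7 180.  174.5] yaw 140.5 w 13.6 gf 29.9 F [ 1.  -3.5  4.5] M [-1.225 -0.366 -0.187] j [ 31.  26.  -5.   0. -59. -71.]
mean tcp [604.72 179.89 174.56] F [ 0.53 -3.21  1.83 -0.86 -0.16 -0.12] sd [0.63 0.41 1.47 0.2  0.12 0.12]
```

move_arm([
  {"grip":0,"xyz":[0,0,0.7],"angular":[0,0,0.12]},
  {"grip":0,"xyz":[0,0,1.4],"angular":[0,0,0.24]},
  {"grip":0,"xyz":[0,0,2.1],"angular":[0,0,0.36]},
  {"grip":0,"xyz":[0,0,2.8],"angular":[0,0,0.48]},
  {"grip":0,"xyz":[0,0,3.4],"angular":[0,0,0.6]},
  {"grip":0,"xyz":[0,0,4.1],"angular":[0,0,0.72]},
  {"grip":0,"xyz":[0,0,4.8],"angular":[0,0,0.84]},
  {"grip":0,"xyz":[0,0,5.5],"angular":[0,0,0.96]},
  {"grip":0,"xyz":[0,0,6.2],"angular":[0,0,1.08]},
  {"grip":0,"xyz":[0,0,6.9],"angular":[0,0,1.2]},
])

```text
time_s: 47.55
tcp_pos: [0.6049, 0.1792, 0.1676]
ee_rot: [[-0.948, 0.317, 0.003], [0.317, 0.948, -0.002], [-0.003, -0.001, -1.0]]
wrist_force: [2.2, -7.2, 4.7]
gripper_width: 0.153
gripper_force: 29.8
```

```bash
python3 f.py
```

```text
t 47.9 tcp [604.8 179.2 167.6] yaw 71.7 w 13.4 gf 29.9 F [ 2.5 -6.1  4.9] M [-2.128 -0.686 -0.17 ] j [  31.   26.   -5.    0.  -59. -140.]
mean tcp [604.84 179.2  167.61] F [ 2.32 -6.73  4.32 -2.09 -0.73 -0.13] sd [0.23 0.44 0.52 0.03 0.05 0.13]
```

move_arm([
  {"grip":0,"xyz":[-1.7,-2,-1.3],"angular":[0,0,0.12]},
  {"grip":0,"xyz":[-1.7,-2,-0.6],"angular":[0,0,0.24]},
  {"grip":0,"xyz":[-1.7,-2,0.1],"angular":[0,0,0.36]},
  {"grip":0,"xyz":[-1.7,-2,0.8],"angular":[0,0,0.48]},
  {"grip":0,"xyz":[-1.7,-2,1.1],"angular":[0,0,0.54]},
  {"grip":0,"xyz":[-1.7,-2,1.1],"angular":[0,0,0.54]},
  {"grip":0,"xyz":[-1.7,-2,1.1],"angular":[0,0,0.54]},
])

```text
time_s: 48.6
tcp_pos: [0.6047, 0.1784, 0.1647]
ee_rot: [[-0.653, 0.757, 0.0], [0.757, 0.653, 0.001], [0.0, 0.001, -1.0]]
wrist_force: [1.2, -0.9, -2.1]
gripper_width: 0.158
gripper_force: 29.9
```

```bash
python3 f.py
```

```text
t 49.0 tcp [604.7 178.4 164.7] yaw 40.7 w 13.6 gf 29.9 F [ 3.4  0.2 -3.9] M [ 0.112 -0.843 -0.02 ] j [  31.   26.   -5.   -0.  -58. -170.]
mean tcp [604.72 178.39 164.68] F [ 1.8  -0.16 -2.49 -0.12 -0.68 -0.05] sd [0.76 0.54 0.51 0.15 0.08 0.05]
```

move_arm([
  {"grip":1,"xyz":[0,0,0],"angular":[0,0,0]},
  {"grip":1,"xyz":[0,0,0],"angular":[0,0,0]},
  {"grip":1,"xyz":[0,0,0],"angular":[0,0,0]},
  {"grip":1,"xyz":[0,0,0],"angular":[0,0,0]},
  {"grip":1,"xyz":[0,0,0],"angular":[0,0,0]},
  {"grip":1,"xyz":[0,0,0],"angular":[0,0,0]},
  {"grip":1,"xyz":[0,0,0],"angular":[0,0,0]},
  {"grip":1,"xyz":[0,0,0],"angular":[0,0,0]},
  {"grip":1,"xyz":[0,0,0],"angular":[0,0,0]},
  {"grip":1,"xyz":[0,0,0],"angular":[0,0,0]},
])

```text
time_s: 49.95
tcp_pos: [0.6046, 0.178, 0.1651]
ee_rot: [[-0.652, 0.758, 0.0], [0.758, 0.652, 0.0], [-0.0, 0.0, -1.0]]
wrist_force: [0.1, -0.4, 0.6]
gripper_width: 0.962
gripper_force: 0.0
```

```bash
python3 f.py
```

```text
t 50.3 tcp [604.6 178.  165.1] yaw 40.7 w 87.1 gf 0.0 F [ 0.1 -0.3  0.8] M [-0.107 -0.06  -0.033] j [  31.   26.   -5.   -0.  -58. -170.]
mean tcp [604.61 177.98 165.06] F [ 0.07 -0.23  0.04 -0.1  -0.02  0.01] sd [0.27 0.45 0.5  0.02 0.02 0.02]
```

move_arm([
  {"grip":1,"xyz":[0,0,0],"angular":[0,0,-0.14]},
  {"grip":1,"xyz":[0,0,0],"angular":[0,0,-0.28]},
  {"grip":1,"xyz":[0,0,0],"angular":[0,0,-0.42]},
  {"grip":1,"xyz":[0,0,0],"angular":[0,0,-0.56]},
  {"grip":1,"xyz":[0,0,0],"angular":[0,0,-0.7]},
  {"grip":1,"xyz":[0,0,0],"angular":[0,0,-0.84]},
  {"grip":1,"xyz":[0,0,0],"angular":[0,0,-0.98]},
  {"grip":1,"xyz":[0,0,0],"angular":[0,0,-1.12]},
  {"grip":1,"xyz":[0,0,0],"angular":[0,0,-1.26]},
  {"grip":1,"xyz":[0,0,0],"angular":[0,0,-1.4]},
])

```text
time_s: 51.3
tcp_pos: [0.6046, 0.178, 0.1651]
ee_rot: [[-0.855, -0.519, -0.0], [-0.519, 0.855, -0.0], [0.0, -0.0, -1.0]]
wrist_force: [-0.5, 0.3, -0.5]
gripper_width: 1.001
gripper_force: 0.0
```

move_arm([
  {"grip":1,"xyz":[0,0,0],"angular":[0,0,-0.14]},
  {"grip":1,"xyz":[0,0,0],"angular":[0,0,-0.28]},
  {"grip":1,"xyz":[0,0,0],"angular":[0,0,-0.42]},
  {"grip":1,"xyz":[0,0,0],"angular":[0,0,-0.56]},
  {"grip":1,"xyz":[0,0,0],"angular":[0,0,-0.7]},
  {"grip":1,"xyz":[0,0,0],"angular":[0,0,-0.84]},
  {"grip":1,"xyz":[0,0,0],"angular":[0,0,-0.98]},
  {"grip":1,"xyz":[0,0,0],"angular":[0,0,-1.12]},
  {"grip":1,"xyz":[0,0,0],"angular":[0,0,-1.26]},
  {"grip":1,"xyz":[0,0,0],"angular":[0,0,-1.4]},
])

```text
time_s: 52.3
tcp_pos: [0.6046, 0.178, 0.1651]
ee_rot: [[0.366, -0.931, -0.0], [-0.931, -0.366, 0.0], [-0.0, 0.0, -1.0]]
wrist_force: [-0.0, 0.6, -0.5]
gripper_width: 1.0
gripper_force: 0.0
```

move_arm([
  {"grip":1,"xyz":[0,0,0],"angular":[0,0,-0.14]},
  {"grip":1,"xyz":[0,0,0],"angular":[0,0,-0.28]},
  {"grip":1,"xyz":[0,0,0],"angular":[0,0,-0.34]},
  {"grip":1,"xyz":[0,0,0],"angular":[0,0,-0.34]},
  {"grip":1,"xyz":[0,0,0],"angular":[0,0,-0.34]},
])

```text
time_s: 52.8
tcp_pos: [0.6046, 0.178, 0.1651]
ee_rot: [[0.65, -0.76, -0.0], [-0.76, -0.65, -0.0], [-0.0, 0.0, -1.0]]
wrist_force: [0.6, -0.2, 0.3]
gripper_width: 0.999
gripper_force: 0.0
```

```bash
python3 - <<'E'
from h import *
go((604,178.8,165,220.7))
E
```

```text
t 52.8 tcp [604.6 178.  165.1] yaw -139.5 w 87.0 gf 0.0 F [ 0.6 -0.2  0.3] M [0.025 0.151 0.046] j [ 31.  26.  -5.  -0. -58.   9.]
(604, 178.8, 165, 220.7) -> [-1.  -0.1  0.1] [ 0.     0.    -0.003]
```

move_arm([
  {"grip":0,"xyz":[-1,0,0],"angular":[0,0,0]},
  {"grip":0,"xyz":[-1,0,0],"angular":[0,0,0]},
  {"grip":0,"xyz":[-1,0,0],"angular":[0,0,0]},
  {"grip":0,"xyz":[-1,0,0],"angular":[0,0,0]},
  {"grip":0,"xyz":[-1,0,0],"angular":[0,0,0]},
  {"grip":0,"xyz":[-1,0,0],"angular":[0,0,0]},
  {"grip":0,"xyz":[-1,0,0],"angular":[0,0,0]},
  {"grip":0,"xyz":[-1,0,0],"angular":[0,0,0]},
  {"grip":0,"xyz":[-1,0,0],"angular":[0,0,0]},
  {"grip":0,"xyz":[-1,0,0],"angular":[0,0,0]},
])

```text
time_s: 53.8
tcp_pos: [0.604, 0.1787, 0.1651]
ee_rot: [[0.651, -0.759, 0.0], [-0.759, -0.651, 0.0], [0.0, -0.0, -1.0]]
wrist_force: [-0.3, -0.9, -0.2]
gripper_width: 0.173
gripper_force: 0.1
```

move_arm([
  {"grip":0,"xyz":[0,0,0],"angular":[0,0,0]},
  {"grip":0,"xyz":[0,0,0],"angular":[0,0,0]},
  {"grip":0,"xyz":[0,0,0.7],"angular":[0,0,0.12]},
  {"grip":0,"xyz":[0,0,1.4],"angular":[0,0,0.24]},
  {"grip":0,"xyz":[0,0,2.1],"angular":[0,0,0.36]},
  {"grip":0,"xyz":[0,0,2.8],"angular":[0,0,0.48]},
  {"grip":0,"xyz":[0,0,3.4],"angular":[0,0,0.6]},
  {"grip":0,"xyz":[0,0,3.4],"angular":[0,0,0.6]},
])

```text
time_s: 54.6
tcp_pos: [0.6042, 0.1789, 0.1616]
ee_rot: [[0.108, -0.994, 0.0], [-0.994, -0.108, 0.0], [-0.0, -0.001, -1.0]]
wrist_force: [2.4, 0.6, -0.9]
gripper_width: 0.155
gripper_force: 30.0
```

```bash
python3 f.py; python3 - <<'E'
from h import *
s=cap("side"); crop(s,225,215,325,315,5.5,"pad.png")
E
```

```text
t 55.0 tcp [604.2 178.7 161.6] yaw -173.7 w 13.8 gf 30.0 F [ 2.5 -0.2 -2.4] M [ 0.055 -0.576 -0.139] j [ 31.  26.  -6.   0. -58. -25.]
mean tcp [604.19 178.77 161.6 ] F [ 1.82  0.21 -1.55  0.07 -0.43 -0.14] sd [0.54 0.41 0.71 0.03 0.07 0.04]
```

View pics/pad.png

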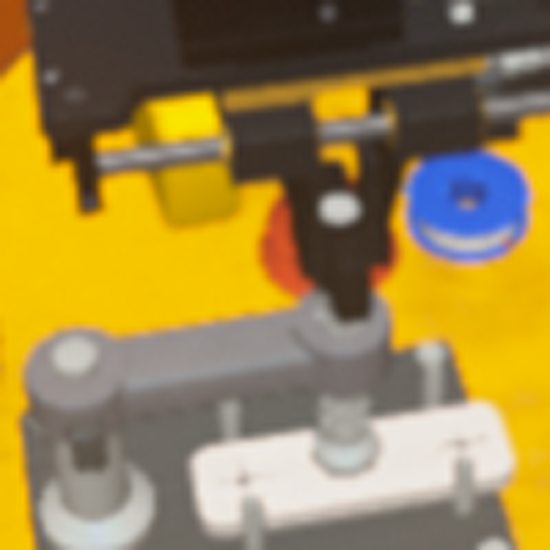

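```bash
python3 - <<'E'
from h import *
s=cap("side")
for z in(22,26,30,34,40):print(z,((proj(s,[[.6035,.1795,z/1000]])-[225,215])*5.5).round(1))
im=cv2.resize(s["img"][215:315,225:325],None,fx=5.5,fy=5.5,interpolation=3)
print(im[400:500:4,346].mean(1).astype(int).tolist()); print((im[400:500:4,346]).astype(int)[:,2].tolist())
E
```

```text
22 [[342.2 462.2]]
26 [[342.1 455.5]]
30 [[341.9 448.9]]
34 [[341.8 442.2]]
40 [[341.5 432. ]]
[128, 153, 164, 163, 163, 163, 167, 167, 168, 163, 165, 165, 187, 204, 206, 208, 201, 176, 176, 185, 221, 232, 232, 232, 229]
[123, 148, 159, 158, 158, 158, 162, 162, 163, 158, 160, 160, 186, 206, 208, 210, 202, 173, 173, 179, 213, 227, 227, 228, 223]
```

```bash
cat > pin.py <<'E'
from h import *
s=cap("side"); T=r.sense()["tcp_pos"]; u,v=proj(s,[T])[0]
M=np.mean([(r.capture("side"),r.sense()["moment"])[1] for _ in range(6)],0)
x0,y0=int(u)-7,int(v)-10; w=s["img"][y0:y0+22,x0:x0+15].astype(float); g=np.clip(w.min(2)-110,0,None)
yy,xx=np.mgrid[:22,:15]; sel=g>0
print("tcp z",round(T[2]*1000,1),"proj",round(u,2),round(v,2),"cap du,dv",round((g*xx).sum()/g.sum()+x0-u,2),round((g*yy).sum()/g.sum()+y0-v,2),"area",(g.sum()/100).round(1),"Mz",M[2].round(3))
c=int(round((g*xx).sum()/g.sum()));print(w[:,c].astype(int).tolist())
E
python3 pin.py
```

```text
tcp z 161.6 proj 285.77 251.44 cap du,dv 0.45 0.99 area 18.8 Mz -0.104
[[186, 137, 46], [231, 171, 17], [214, 157, 17], [142, 101, 30], [76, 57, 35], [59, 47, 36], [56, 44, 35], [58, 46, 37], [83, 75, 68], [146, 143, 138], [196, 195, 190], [206, 204, 199], [204, 203, 198], [191, 189, 184], [148, 143, 138], [83, 73, 66], [61, 47, 36], [61, 47, 37], [62, 48, 37], [62, 49, 37], [62, 48, 37], [62, 50, 37]]
```

move_arm([
  {"grip":0,"xyz":[0,0,0.6],"angular":[0,0,0.1]},
  {"grip":0,"xyz":[0,0,1.1],"angular":[0,0,0.2]},
  {"grip":0,"xyz":[0,0,1.7],"angular":[0,0,0.3]},
  {"grip":0,"xyz":[0,0,2.3],"angular":[0,0,0.4]},
  {"grip":0,"xyz":[0,0,2.3],"angular":[0,0,0.4]},
  {"grip":0,"xyz":[0,0,2.3],"angular":[0,0,0.4]},
])

```text
time_s: 56.0
tcp_pos: [0.6041, 0.1789, 0.1594]
ee_rot: [[-0.285, -0.958, 0.0], [-0.958, 0.285, 0.0], [-0.0, -0.0, -1.0]]
wrist_force: [3.2, 0.6, -2.9]
gripper_width: 0.162
gripper_force: 30.0
```

```bash
python3 pin.py; python3 f.py
```

```text
tcp z 159.3 proj 285.82 252.34 cap du,dv 0.1 -0.11 area 20.8 Mz -0.106
[[177, 132, 46], [228, 171, 36], [225, 178, 88], [183, 160, 125], [131, 118, 102], [96, 84, 71], [76, 64, 52], [66, 53, 42], [95, 87, 80], [157, 154, 148], [199, 198, 192], [206, 205, 200], [203, 201, 196], [185, 183, 178], [134, 130, 123], [77, 67, 58], [62, 48, 36], [62, 49, 37], [63, 50, 38], [63, 50, 38], [63, 50, 37], [62, 49, 36]]
t 56.7 tcp [604.1 178.8 159.4] yaw 163.3 w 14.2 gf 30.0 F [ 3.8  0.5 -3.5] M [ 0.377 -1.265 -0.037] j [ 31.  27.  -6.  -0. -58. -48.]
mean tcp [604.09 178.83 159.37] F [ 4.03  1.08 -3.23  0.35 -1.1  -0.09] sd [0.32 0.3  0.3  0.02 0.04 0.05]
```

```bash
sed -i 's/sel=g>0/g[:6]=0;g[18:]=0;g[:,:3]=0;g[:,12:]=0/' pin.py; python3 pin.py | head -1
```

```text
tcp z 159.4 proj 285.83 252.32 cap du,dv 0.32 1.02 area 17.8 Mz -0.094
```

move_arm([
  {"grip":0,"xyz":[0,0,0.6],"angular":[0,0,0.1]},
  {"grip":0,"xyz":[0,0,1.1],"angular":[0,0,0.2]},
  {"grip":0,"xyz":[0,0,1.7],"angular":[0,0,0.3]},
  {"grip":0,"xyz":[0,0,1.7],"angular":[0,0,0.3]},
  {"grip":0,"xyz":[0,0,1.7],"angular":[0,0,0.3]},
])

```text
time_s: 57.55
tcp_pos: [0.604, 0.1787, 0.1576]
ee_rot: [[-0.556, -0.831, 0.0], [-0.831, 0.556, -0.0], [-0.0, -0.0, -1.0]]
wrist_force: [5.0, 0.3, -4.7]
gripper_width: 0.161
gripper_force: 30.0
```

```bash
python3 pin.py; python3 f.py
```

```text
tcp z 157.6 proj 285.86 252.91 cap du,dv -0.58 1.1 area 11.4 Mz -0.092
[[62, 53, 44], [60, 50, 39], [59, 48, 37], [60, 49, 38], [60, 48, 37], [60, 49, 38], [60, 49, 38], [61, 49, 37], [67, 56, 45], [105, 99, 91], [164, 161, 155], [200, 198, 193], [207, 205, 200], [198, 197, 192], [163, 161, 155], [99, 92, 84], [64, 51, 40], [62, 48, 36], [61, 48, 36], [61, 47, 34], [60, 46, 33], [59, 45, 31]]Traceback (most recent call last):
  File "f.py", line 5, in <module>
    s=r.sense();P.append(s["tcp_pos"]*1000);F.append(np.r_[s["wrist_force"],s["moment"]]);r.capture("side")
                                                                                          ~~~~~~~~~^^^^^^^^
ValueError: 200 camera calls are used up
```

```bash
cat > e.py <<'E'
from h import *
s=r.sense();go();print("effort",np.round(s["effort"],3))
E
python3 e.py
```

```text
t 58.1 tcp [604.1 178.7 157.6] yaw 146.2 w 13.4 gf 30.0 F [ 5.2  1.  -4.8] M [ 0.302 -1.439 -0.137] j [ 31.  27.  -6.   0. -58. -65.]
effort [  0.513 -43.768  16.027   3.6    -1.515   0.103]
```

move_arm([
  {"grip":0,"xyz":[0,0,0.3],"angular":[0,0,0.05]},
  {"grip":0,"xyz":[0,0,0.6],"angular":[0,0,0.1]},
])

```text
time_s: 58.3
tcp_pos: [0.6041, 0.1788, 0.1571]
ee_rot: [[-0.637, -0.771, 0.0], [-0.771, 0.637, -0.0], [-0.0, -0.0, -1.0]]
wrist_force: [4.7, 1.5, -3.8]
gripper_width: 0.159
gripper_force: 30.0
```

```bash
python3 e.py
```

```text
t 58.3 tcp [604.1 178.8 157.1] yaw 140.4 w 13.8 gf 30.0 F [ 4.7  1.5 -3.8] M [ 0.318 -1.464  0.172] j [ 31.  27.  -6.   0. -57. -71.]
effort [  0.085 -43.628  15.984   3.486  -1.486   0.157]
```

move_arm([
  {"grip":0,"xyz":[0,0,0.3],"angular":[0,0,0.05]},
  {"grip":0,"xyz":[0,0,0.6],"angular":[0,0,0.1]},
])

```text
time_s: 58.5
tcp_pos: [0.6041, 0.1788, 0.1567]
ee_rot: [[-0.711, -0.703, 0.0], [-0.703, 0.711, -0.0], [-0.0, -0.0, -1.0]]
wrist_force: [4.2, 1.7, -4.7]
gripper_width: 0.158
gripper_force: 30.0
```

```bash
python3 e.py
```

```text
t 58.5 tcp [604.1 178.8 156.7] yaw 134.7 w 13.7 gf 30.0 F [ 4.2  1.7 -4.7] M [ 0.342 -1.393  0.26 ] j [ 31.  27.  -6.   0. -57. -77.]
effort [-1.2000e-02 -4.3386e+01  1.5921e+01  3.4360e+00 -1.4330e+00  7.4000e-02]
```

move_arm([
  {"grip":0,"xyz":[0,0,0.3],"angular":[0,0,0.05]},
  {"grip":0,"xyz":[0,0,0.6],"angular":[0,0,0.1]},
])

```text
time_s: 58.7
tcp_pos: [0.6041, 0.1788, 0.1561]
ee_rot: [[-0.777, -0.629, 0.0], [-0.629, 0.777, -0.0], [-0.0, -0.0, -1.0]]
wrist_force: [4.5, 1.2, -4.2]
gripper_width: 0.159
gripper_force: 30.0
```

```bash
python3 e.py
```

```text
t 58.7 tcp [604.1 178.8 156.1] yaw 129.0 w 13.9 gf 30.0 F [ 4.5  1.2 -4.2] M [ 0.347 -1.356  0.202] j [ 31.  27.  -6.   0. -57. -82.]
effort [ 3.0000e-03 -4.3255e+01  1.5834e+01  3.3970e+00 -1.4250e+00  7.9000e-02]
```

move_arm([
  {"grip":0,"xyz":[0,0,0.3],"angular":[0,0,0.05]},
  {"grip":0,"xyz":[0,0,0.6],"angular":[0,0,0.1]},
])

```text
time_s: 58.9
tcp_pos: [0.6041, 0.1788, 0.1555]
ee_rot: [[-0.836, -0.548, 0.0], [-0.548, 0.836, -0.0], [-0.0, -0.0, -1.0]]
wrist_force: [4.3, 1.6, -3.4]
gripper_width: 0.156
gripper_force: 30.0
```

```bash
python3 e.py
```

```text
t 58.9 tcp [604.1 178.8 155.5] yaw 123.2 w 13.6 gf 30.0 F [ 4.3  1.6 -3.4] M [ 0.371 -1.391  0.283] j [ 31.  27.  -6.   0. -57. -88.]
effort [-9.0000e-03 -4.3197e+01  1.5797e+01  3.3840e+00 -1.4190e+00  7.7000e-02]
```

move_arm([
  {"grip":0,"xyz":[0,0,0.3],"angular":[0,0,0.05]},
  {"grip":0,"xyz":[0,0,0.6],"angular":[0,0,0.1]},
])

```text
time_s: 59.1
tcp_pos: [0.6041, 0.1788, 0.155]
ee_rot: [[-0.887, -0.462, 0.0], [-0.462, 0.887, -0.0], [-0.0, -0.0, -1.0]]
wrist_force: [4.1, 1.3, -4.4]
gripper_width: 0.159
gripper_force: 30.0
```

```bash
python3 e.py
```

```text
t 59.1 tcp [604.1 178.8 155. ] yaw 117.5 w 13.9 gf 30.0 F [ 4.1  1.3 -4.4] M [ 0.37  -1.37   0.309] j [ 31.  27.  -6.   0. -57. -94.]
effort [-2.1000e-02 -4.3140e+01  1.5761e+01  3.3700e+00 -1.4120e+00  7.4000e-02]
```

move_arm([
  {"grip":0,"xyz":[0,0,0.3],"angular":[0,0,0.05]},
  {"grip":0,"xyz":[0,0,0.6],"angular":[0,0,0.1]},
])

```text
time_s: 59.3
tcp_pos: [0.6041, 0.1788, 0.1544]
ee_rot: [[-0.929, -0.371, 0.0], [-0.371, 0.929, -0.0], [-0.0, -0.0, -1.0]]
wrist_force: [5.1, 1.0, -4.0]
gripper_width: 0.153
gripper_force: 30.0
```

```bash
python3 e.py
```

```text
t 59.3 tcp [604.1 178.8 154.4] yaw 111.8 w 13.3 gf 30.0 F [ 5.1  1.  -4. ] M [ 0.283 -1.274  0.205] j [ 31.  27.  -6.   0. -57. -99.]
effort [-3.3000e-02 -4.3084e+01  1.5726e+01  3.3550e+00 -1.4050e+00  7.1000e-02]
```

move_arm([
  {"grip":0,"xyz":[0,0,0.3],"angular":[0,0,0.05]},
  {"grip":0,"xyz":[0,0,0.6],"angular":[0,0,0.1]},
])

```text
time_s: 59.5
tcp_pos: [0.6041, 0.1788, 0.1538]
ee_rot: [[-0.961, -0.277, 0.001], [-0.277, 0.961, -0.0], [-0.0, -0.0, -1.0]]
wrist_force: [3.9, 1.2, -3.2]
gripper_width: 0.161
gripper_force: 30.0
```

```bash
python3 e.py
```

```text
t 59.5 tcp [604.1 178.8 153.8] yaw 106.1 w 14.0 gf 30.0 F [ 3.9  1.2 -3.2] M [ 0.326 -1.37   0.261] j [  31.   27.   -6.    0.  -57. -105.]
effort [ -0.045 -43.03   15.692   3.339  -1.398   0.069]
```

move_arm([
  {"grip":0,"xyz":[0,0,-0.3],"angular":[0,0,-0.05]},
  {"grip":0,"xyz":[0,0,-0.6],"angular":[0,0,-0.1]},
])

```text
time_s: 59.7
tcp_pos: [0.6041, 0.1788, 0.1544]
ee_rot: [[-0.928, -0.374, 0.001], [-0.374, 0.928, 0.0], [-0.001, -0.0, -1.0]]
wrist_force: [4.4, 1.8, -3.2]
gripper_width: 0.163
gripper_force: 30.0
```

```bash
python3 e.py
```

```text
t 59.7 tcp [604.1 178.8 154.4] yaw 111.9 w 14.2 gf 30.0 F [ 4.4  1.8 -3.2] M [ 0.343 -1.351 -0.038] j [ 31.  27.  -6.   0. -57. -99.]
effort [  0.317 -43.195  15.714   3.531  -1.445  -0.269]
```

move_arm([
  {"grip":0,"xyz":[0,0,-0.3],"angular":[0,0,-0.05]},
  {"grip":0,"xyz":[0,0,-0.6],"angular":[0,0,-0.1]},
])

```text
time_s: 59.9
tcp_pos: [0.6041, 0.1788, 0.1549]
ee_rot: [[-0.886, -0.464, 0.0], [-0.464, 0.886, 0.0], [-0.0, -0.0, -1.0]]
wrist_force: [4.3, 0.7, -3.4]
gripper_width: 0.162
gripper_force: 30.0
```

```bash
python3 e.py
```

```text
t 59.9 tcp [604.1 178.8 154.9] yaw 117.7 w 14.1 gf 30.0 F [ 4.3  0.7 -3.4] M [ 0.364 -1.388 -0.068] j [ 31.  27.  -6.   0. -57. -94.]
effort [  0.304 -43.261  15.751   3.549  -1.453  -0.255]
```

move_arm([
  {"grip":0,"xyz":[0,0,-0.3],"angular":[0,0,-0.05]},
  {"grip":0,"xyz":[0,0,-0.6],"angular":[0,0,-0.1]},
])

```text
time_s: 60.1
tcp_pos: [0.6041, 0.1788, 0.1555]
ee_rot: [[-0.835, -0.55, 0.0], [-0.55, 0.835, 0.0], [-0.0, -0.0, -1.0]]
wrist_force: [5.0, 0.8, -3.9]
gripper_width: 0.154
gripper_force: 30.0
```

```bash
python3 e.py
```

```text
t 60.1 tcp [604.1 178.8 155.5] yaw 123.4 w 13.4 gf 30.0 F [ 5.   0.8 -3.9] M [ 0.329 -1.429 -0.106] j [ 31.  27.  -6.   0. -57. -88.]
effort [  0.316 -43.319  15.787   3.562  -1.46   -0.253]
```

move_arm([
  {"grip":0,"xyz":[0,0,-0.3],"angular":[0,0,-0.05]},
  {"grip":0,"xyz":[0,0,-0.6],"angular":[0,0,-0.1]},
])

```text
time_s: 60.3
tcp_pos: [0.6041, 0.1788, 0.1561]
ee_rot: [[-0.776, -0.631, 0.0], [-0.631, 0.776, 0.0], [-0.0, -0.0, -1.0]]
wrist_force: [4.7, 1.4, -3.7]
gripper_width: 0.157
gripper_force: 30.0
```

```bash
python3 e.py
```

```text
t 60.3 tcp [604.1 178.8 156.1] yaw 129.1 w 13.6 gf 30.0 F [ 4.7  1.4 -3.7] M [ 0.34  -1.391 -0.057] j [ 31.  27.  -6.   0. -57. -82.]
effort [  0.329 -43.377  15.823   3.575  -1.467  -0.25 ]
```

move_arm([
  {"grip":0,"xyz":[0,0,-0.3],"angular":[0,0,-0.05]},
  {"grip":0,"xyz":[0,0,-0.6],"angular":[0,0,-0.1]},
])

```text
time_s: 60.5
tcp_pos: [0.6041, 0.1788, 0.1566]
ee_rot: [[-0.709, -0.705, 0.0], [-0.705, 0.709, 0.0], [-0.0, -0.0, -1.0]]
wrist_force: [5.0, 0.4, -4.2]
gripper_width: 0.158
gripper_force: 30.0
```

```bash
python3 e.py
```

```text
t 60.5 tcp [604.1 178.8 156.6] yaw 134.9 w 13.8 gf 30.0 F [ 5.   0.4 -4.2] M [ 0.356 -1.377 -0.04 ] j [ 31.  27.  -6.   0. -57. -76.]
effort [  0.344 -43.437  15.86    3.587  -1.473  -0.247]
```

move_arm([
  {"grip":0,"xyz":[0,0,-0.3],"angular":[0,0,-0.05]},
  {"grip":0,"xyz":[0,0,-0.6],"angular":[0,0,-0.1]},
])

```text
time_s: 60.7
tcp_pos: [0.604, 0.1787, 0.1571]
ee_rot: [[-0.635, -0.772, 0.0], [-0.772, 0.635, 0.0], [-0.0, -0.0, -1.0]]
wrist_force: [4.7, 0.8, -4.8]
gripper_width: 0.159
gripper_force: 30.0
```

```bash
python3 e.py
```

```text
t 60.7 tcp [604.  178.7 157.1] yaw 140.6 w 13.9 gf 30.0 F [ 4.7  0.8 -4.8] M [ 0.283 -1.549 -0.124] j [ 31.  27.  -6.   0. -57. -71.]
effort [  0.658 -43.788  16.016   3.586  -1.515  -0.177]
```

move_arm([
  {"grip":0,"xyz":[0,0,-0.3],"angular":[0,0,-0.05]},
  {"grip":0,"xyz":[0,0,-0.6],"angular":[0,0,-0.1]},
])

```text
time_s: 60.9
tcp_pos: [0.6041, 0.1786, 0.1576]
ee_rot: [[-0.555, -0.832, 0.0], [-0.832, 0.555, -0.0], [-0.0, -0.0, -1.0]]
wrist_force: [4.9, 0.5, -4.9]
gripper_width: 0.158
gripper_force: 30.0
```

```bash
python3 e.py
```

```text
t 60.9 tcp [604.1 178.6 157.6] yaw 146.3 w 13.8 gf 30.0 F [ 4.9  0.5 -4.9] M [ 0.241 -1.548 -0.12 ] j [ 31.  27.  -6.   0. -58. -65.]
effort [  0.637 -43.803  16.041   3.601  -1.516  -0.179]
```

move_arm([
  {"grip":0,"xyz":[0,0,-0.3],"angular":[0,0,-0.05]},
  {"grip":0,"xyz":[0,0,-0.6],"angular":[0,0,-0.1]},
])

```text
time_s: 61.1
tcp_pos: [0.6041, 0.1786, 0.1582]
ee_rot: [[-0.469, -0.883, 0.0], [-0.883, 0.469, -0.0], [-0.0, -0.0, -1.0]]
wrist_force: [5.0, 0.1, -4.8]
gripper_width: 0.159
gripper_force: 30.0
```

```bash
python3 e.py
```

```text
t 61.1 tcp [604.1 178.6 158.2] yaw 152.0 w 13.9 gf 30.0 F [ 5.   0.1 -4.8] M [ 0.313 -1.499 -0.17 ] j [ 31.  27.  -6.   0. -58. -59.]
effort [  0.64  -43.853  16.076   3.61   -1.52   -0.179]
```

move_arm([
  {"grip":0,"xyz":[0,0,-0.3],"angular":[0,0,-0.05]},
  {"grip":0,"xyz":[0,0,-0.6],"angular":[0,0,-0.1]},
])

```text
time_s: 61.3
tcp_pos: [0.6041, 0.1786, 0.1588]
ee_rot: [[-0.379, -0.926, 0.0], [-0.926, 0.379, 0.0], [-0.0, -0.0, -1.0]]
wrist_force: [5.8, 0.6, -4.8]
gripper_width: 0.155
gripper_force: 30.0
```

```bash
python3 e.py
```

```text
t 61.3 tcp [604.1 178.6 158.8] yaw 157.7 w 13.5 gf 30.0 F [ 5.8  0.6 -4.8] M [ 0.224 -1.518 -0.218] j [ 31.  27.  -6.   0. -58. -53.]
effort [  0.647 -43.903  16.111   3.617  -1.523  -0.18 ]
```

move_arm([
  {"grip":0,"xyz":[0,0,0.6],"angular":[0,0,0.1]},
  {"grip":0,"xyz":[0,0,1.1],"angular":[0,0,0.2]},
  {"grip":0,"xyz":[0,0,1.7],"angular":[0,0,0.3]},
  {"grip":0,"xyz":[0,0,2.3],"angular":[0,0,0.4]},
  {"grip":0,"xyz":[0,0,2.9],"angular":[0,0,0.5]},
  {"grip":0,"xyz":[0,0,3.4],"angular":[0,0,0.6]},
  {"grip":0,"xyz":[0,0,4],"angular":[0,0,0.7]},
  {"grip":0,"xyz":[0,0,4.6],"angular":[0,0,0.8]},
  {"grip":0,"xyz":[0,0,5.2],"angular":[0,0,0.9]},
  {"grip":0,"xyz":[0,0,5.8],"angular":[0,0,1.02]},
])

```text
time_s: 62.3
tcp_pos: [0.6041, 0.1788, 0.1532]
ee_rot: [[-0.988, -0.157, 0.0], [-0.157, 0.988, -0.0], [-0.0, -0.0, -1.0]]
wrist_force: [4.8, 1.9, -4.1]
gripper_width: 0.156
gripper_force: 30.0
```

```bash
python3 e.py
```

```text
t 62.3 tcp [604.1 178.8 153.2] yaw 99.0 w 13.6 gf 30.0 F [ 4.8  1.9 -4.1] M [ 0.321 -1.519  0.222] j [  31.   27.   -6.    0.  -57. -112.]
effort [-2.5000e-02 -4.3814e+01  1.5885e+01  3.4000e+00 -1.5520e+00  5.7200e-01]
```

move_arm([
  {"grip":0.6,"xyz":[0,0,0],"angular":[0,0,0]},
  {"grip":0.6,"xyz":[0,0,0],"angular":[0,0,0]},
  {"grip":0.6,"xyz":[0,0,0],"angular":[0,0,0]},
  {"grip":0.6,"xyz":[0,0,0],"angular":[0,0,0]},
  {"grip":0.6,"xyz":[0,0,0],"angular":[0,0,0]},
  {"grip":0.6,"xyz":[0,0,0],"angular":[0,0,0]},
  {"grip":0.6,"xyz":[0,0,-20],"angular":[0,0,0]},
  {"grip":0.6,"xyz":[0,0,-50],"angular":[0,0,0]},
  {"grip":0.6,"xyz":[0,0,-90],"angular":[0,0,0]},
  {"grip":0.6,"xyz":[0,0,-90],"angular":[0,0,0]},
])

```text
time_s: 63.3
tcp_pos: [0.6068, 0.1796, 0.2499]
ee_rot: [[-0.987, -0.16, 0.012], [-0.16, 0.987, 0.004], [-0.012, 0.002, -1.0]]
wrist_force: [1.1, 0.3, 0.2]
gripper_width: 0.599
gripper_force: 0.0
```

move_arm([
  {"grip":0.6,"xyz":[0,0,0],"angular":[0,0,0]},
  {"grip":0.6,"xyz":[0,0,0],"angular":[0,0,0]},
  {"grip":0.6,"xyz":[0,0,0],"angular":[0,0,0]},
  {"grip":0.6,"xyz":[0,0,0],"angular":[0,0,0]},
])

```text
time_s: 63.7
tcp_pos: [0.6036, 0.1785, 0.2418]
ee_rot: [[-0.987, -0.159, -0.002], [-0.159, 0.987, -0.001], [0.002, -0.001, -1.0]]
wrist_force: [-0.4, -0.0, -0.8]
gripper_width: 0.603
gripper_force: 0.0
```

```bash
python3 - <<'E'
from h import *
go(); print(r.finish_job())
E
```

```text
t 63.7 tcp [603.6 178.5 241.8] yaw 99.2 w 52.5 gf 0.0 F [-0.4 -0.  -0.8] M [-0.049  0.044  0.001] j [  31.   23.    1.   -0.  -68. -112.]
the job is handed in; nothing more can be done
None
```

The job is handed in at about 64 s: only two blanks were there; the left-hand one gauged 36 mm and is clamped in the jig, and the middle one gauged 30 mm and is in the grey tray. The indicator pin should be about 4 mm out of 8, judged from the knob torque and turn because the camera calls ran out before I could look.

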